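Lower the warming slab, load the cocottes and wind the timer

TASK

The stone warming slab was left propped on its wedge after cleaning: pull the wedge backwards out from under it in small, slow tugs, so that the slab comes down flat and gently, neither lifted nor dropped. Lay the wedge flat in the white tray and stand every cocotte upright with its whole foot on the slab; only when all that is done, wind the timer key clockwise, grip by grip, fully up to its stop. Leave the jar, mug, sauce bottle and pepper mill where they are.

Things in the scene. Friction and masses are not known exactly. Their poses are not given: they have to be found in the camera images.
- slab (a joint): Angle (rad) of the heavy dark stone slab, 200 deep x 300 wide x 15 mm, 2.4 kg, hinged along its far edge to a low steel housing (300 x 55 x 50 mm high). 0 = flat on its stops (underside 6, top 21 mm above the counter) and no longer pressing on the wedge; positive = near edge raised. The wedge first holds it at about 0.09 (near edge 18 mm up). It sinks by its own weight.
- slab_top (a point): Centre of the slab's top face. x along its 200 mm depth, from the near edge (-100 mm) to the hinge (+100 mm); y along its 300 mm width; z out of the face. When flat it is 21 mm above the counter.
- wedge_grip (a point): Orange plastic wedge, 135 long, 36 mm wide, 0.16 kg, on the counter, its tip about 60 mm under the slab. Point: centre of its tail, a grip block 45 long x 36 wide x 38 mm high (19 mm above the underside). x points along the wedge to the tip, z up: the block runs to x = +22 mm, then a ramp falls from 34 mm high to 4 mm at the tip (x = +112 mm).
- wedge_mid (a point): Middle of the wedge's length (45 mm from wedge_grip towards the tip), 17 mm above its underside; same axes. The wedge points along the slab's x within 7 degrees; it takes 9 to 15 N to drag back; after some 55 mm the slab is down, and 10 mm more clears the tip. It does not slide out by itself.
- tray: Open white plastic tray for the wedge, fixed, outside 130 (x) x 210 (y) x 30 mm high, walls and floor 4 mm. Origin: centre of its underside. The wedge fits only lengthwise, along the tray's y, either way round.
- key (a joint): Winding of the clockwork timer in rad. Grows as the brass wing key turns clockwise seen from above; starts at 0 to 0.6; fully wound, at its stop, at 5.0. It stays where it is left (ratchet); a spring makes it stiffer as it is wound, 0.12 to 0.20 N m.
- key_grip (a point): Grip point of the brass wing key on top of the white timer box (fixed, 100 x 100 x 65 mm): centre of the wing, on the vertical turning axis, 100 mm above the counter. The wing is an upright plate 54 mm long (along this x), 10 mm thick (y), from 82 to 114 mm above the counter; pinch it across its thickness. This frame turns with the key.
- station: Fixed base of the warming station; origin on the counter under the centre of the slab. x points away from the robot side to the hinge, y along the width.
- pot1_mid (a point): Dark red lidded cocotte (closed pot), 76 mm diameter, 58 mm high to the lid, with a brass knob on top, 26 mm diameter, from 58 to 90 mm above the foot; 0.42 kg, foot 68 mm diameter, two small lugs at +-x to 51 mm from the axis. Point: on its axis, 45 mm above the foot; z up. May be absent.
- pot2_mid (a point): Blue lidded cocotte (closed pot), 76 mm diameter, 58 mm high to the lid, with a brass knob on top, 26 mm diameter, from 58 to 90 mm above the foot; 0.42 kg, foot 68 mm diameter, two small lugs at +-x to 51 mm from the axis. Point: on its axis, 45 mm above the foot; z up. May be absent.
- pot3_mid (a point): Cream lidded cocotte (closed pot), 76 mm diameter, 58 mm high to the lid, with a brass knob on top, 26 mm diameter, from 58 to 90 mm above the foot; 0.42 kg, foot 68 mm diameter, two small lugs at +-x to 51 mm from the axis. Point: on its axis, 45 mm above the foot; z up. May be absent.
- pot4_mid (a point): Dark green lidded cocotte (closed pot), 76 mm diameter, 58 mm high to the lid, with a brass knob on top, 26 mm diameter, from 58 to 90 mm above the foot; 0.42 kg, foot 68 mm diameter, two small lugs at +-x to 51 mm from the axis. Point: on its axis, 45 mm above the foot; z up. May be absent.
- salt_jar: Salt jar with blue cap, 64 mm diameter, 85 mm high; bystander, leave alone. Origin: centre of its underside.
- mug: White mug, 76 mm diameter, 90 mm high; bystander, leave alone. Origin: centre of its underside.
- sauce_bottle: Red sauce bottle, 60 mm diameter, 170 mm high; bystander, leave alone. Origin: centre of its underside.
- pepper_mill: Wooden pepper mill, 56 mm diameter, 165 mm high; bystander, leave alone. Origin: centre of its underside.
Mind the look-alikes: they are no part of the job. There is more than one size of the part that bears wedge_grip; the job needs the larger.

How it is judged:
On the way, in this order (a step that is already met when the one before it is completed fails the run):
1. the slab has come down flat on its stops (joint under 0.012 rad) (value of joint slab below 0.012 rad), for 0.2 s.
2. the wedge lies in the tray and every cocotte present stands upright on the slab, let go (value of joint slab below 0.012 rad and x of wedge_mid in the frame of tray between -0.06 and 0.06 m and y of wedge_mid in the frame of tray between -0.075 and 0.075 m and z of wedge_mid in the frame of tray below 0.036 m and x of pot1_mid in the frame of slab_top between -0.07 and 0.07 m and y of pot1_mid in the frame of slab_top between -0.12 and 0.12 m and angle between each of pot1_mid, pot2_mid, pot3_mid, pot4_mid's own z axis and vertical below 0.1 rad and z of pot1_mid in the frame of slab_top between 0.035 and 0.055 m and x of pot2_mid in the frame of slab_top between -0.07 and 0.07 m and y of pot2_mid in the frame of slab_top between -0.12 and 0.12 m and z of pot2_mid in the frame of slab_top between 0.035 and 0.055 m and x of pot3_mid in the frame of slab_top between -0.07 and 0.07 m and y of pot3_mid in the frame of slab_top between -0.12 and 0.12 m and z of pot3_mid in the frame of slab_top between 0.035 and 0.055 m and x of pot4_mid in the frame of slab_top between -0.07 and 0.07 m and y of pot4_mid in the frame of slab_top between -0.12 and 0.12 m and z of pot4_mid in the frame of slab_top between 0.035 and 0.055 m and contact force between each of pot1, pot2, pot3, pot4, wedge and the fingers below 0.2 N), for 0.3 s.
3. the timer key is wound up to its stop (over 4.7 of 5.0 rad) (value of joint key above 4.7 rad), for 0.2 s.
At the end, for the whole second after the job is handed in: Slab flat (under 0.012 rad); wedge in the tray (its middle within 60 mm in x, 75 mm in y of the centre, under 36 mm up); each cocotte present upright (0.1 rad) on the slab, its axis within 70 mm (depth) and 120 mm (width) of the centre; key past 4.7 rad; all at rest and let go (all of step 2 and value of joint key above 4.7 rad and linear speed of each of pot1, pot2, pot3, pot4, wedge below 0.03 m/s); the robot touches nothing.
It fails at once if the slab is dropped: it comes down faster than 0.35 rad/s (70 mm/s at its near edge) (velocity of joint slab below -0.35 rad/s).
It fails at once if the slab is lifted instead of the wedge being pulled (value of joint slab above 0.17 rad).
It fails at once if a bystander is knocked over or pushed more than 60 mm (distance of any of salt_jar, mug, sauce_bottle, pepper_mill from where it was at the start of the episode above 0.06 m or angle between any of salt_jar, mug, sauce_bottle, pepper_mill's own z axis and vertical above 0.6 rad).
Of pot1, pot2, pot3, pot4 only 2 to 4 are there at a start; the rules pass over those that are not, and their reading is None.
At some moment in a run one of pot1, pot2, pot3, pot4 may be knocked a few centimetres aside while the robot is not near it.
Once in a run the grip may slacken for a moment while it holds something.
It also fails if it takes over 210 s, if anything falls off the work surface, if the arm or the gripper's body presses on something with over 40 N, if the wrist force passes 120 N, or if a joint passes its speed limit or range.

ROBOT

A 7-joint arm with a two-finger parallel gripper is mounted at the origin on the work surface. World frame = base frame: x ahead of the robot, y to its left, z up, the work surface at z = 0. Lengths are in m, angles in rad, forces in N, time in s.
With the tool pointing down it reaches from about 0.4 to 0.85 m from the base axis. Payload 4.5 kg.
Tool frame: the origin (TCP) lies at the very end of the fingers, on their centre line; the grasp point (between the pads) lies 19 mm behind it; z points along the fingers, y is the line along which they close (so a half turn about z gives the same grasp; the last joint's range is limited). The gripper opens to 88 mm and grips with 3 to 60 N. Pads are 18 mm wide; open, the fingers measure 123 mm over their backs; the gripper's body (75 mm by 187 mm) begins 45 mm behind the grasp point.
Start: joints at [1.172, 0.689, -0.195, 1.565, 0.157, 0.902, -0.215], TCP at [0.262, -0.567, 0.239] pointing down, gripper open.
Joint ranges: [-3.01, 3.01], [-0.46, 2.08], [-1.47, 1.51], [0.13, 2.56], [-1, 4.14], [0.04, 2.09], [-2.66, 2.66]. Speed limits (rad/s): [2.57, 2.57, 3.14, 3.14, 3.14, 3.14, 3.14].

INTERFACE

Orientations are given as a unit quaternion [x, y, z, w].
In Python, from plant import r gives the robot as it stands. The module is installed in compiled form; this text tells all that it offers.
- The arm moves only by the tool step_arm, never from a script. Its argument "increments" is a list of rows, each a list of 2 entries, a list of its own where there are three numbers: the shift along the world's x, y, z in cm, then the turn, a rotation vector about the world's x, y, z in degrees. A call has exactly 10 rows; each row shifts and turns the commanded pose from where the row before left it; what a row does not reach is not made up. A row lasts 1/10 s, in which the tool goes at most 50 mm and 8.59 degrees, less where a joint would pass 70% of its speed; a pose out of reach is approached as far as the arm can. A call is refused whole if a number of a shift passes 5 or a number of a turn 8.59, either way. A call with a gripper value outside its range is refused whole. "fingers" is the opening, from 0 (shut) to 1 (fully open), set as the call begins (left out, the last holds). The fingers move at their own pace and stop on an object; "grip_force" is the grip in N (left out, the last holds). Time passes only in rows, so rows that do not move let the fingers close, or fill a call up. It gives the time, the measured TCP pose, the force, the opening and the grip force at its end, in the units of the state.
- r.get_state(): the state, without advancing time (a new reading comes with each control period).
- r.snapshot(name): name is "scene" or "top" or "wrist"; returns (picture, depth): 384x512x3 uint8, red, green, blue; 384x512 float32, m along the optical axis (not along the pixel's ray), 0 where there is no reading.
- r.calibration(name): a dict with "fov_y" (degrees; the focal length in pixels is half the picture's height over the tangent of half this angle, whatever the lens; pixels are square), "cx", "cy" (the principal point, pixels), "R" (3x3) and "t" (3): a world point X has camera coordinates R X + t. Camera axes: x right, y down, z forward; pixel columns grow to the right and rows downward; lengths in m; the calibration is good to about 2 mm. A picture is of the moment at which its call begins: read the wrist's pose just before it. calibration takes no time and is no camera call; for the wrist camera it gives the pose at the moment of the call.
- r.finish_job(): hands the job in; it is judged then, once.
The state is a dict: "clock": time; "q": joint angles; "qd": joint speeds; "joint_torque": joint torques, N m; "tool_pos": TCP position; "eef_rot": TCP orientation; "contact_force": force on the tool from outside, world axes, zero at the start; "moment": the same for the moment, N m; "opening": opening from 0.0 (shut) to 1.0 (fully open); "finger_force": force on a finger pad.
Only numpy, scipy, OpenCV 4.12 (cv2) and the standard library are available. Lean on these libraries where they do the work, as an engineer would, in place of code of your own. Each camera call takes 0.05 s, during which the arm holds its last target. There are 200 camera calls.

## Working session

There is one attempt and no reset: what is moved stays moved. The work goes in short steps, Python scripts to look and compute and a tool call to move; the robot and the scene stay as the last step left them, time stands still between calls to the robot, and variables do not carry over. Pictures are saved under pics/ and viewed, at most 14 in all, crops included, and the job is handed in when it is done.

Besides the shell and the picture viewer there is one more tool, called after "Request:" by a JSON object that holds its "api" and its "payload", one argument or row to a line. step_arm: Moves the arm, as the interface text tells. Its arguments: {"type":"object","properties":{"increments":{"type":"array","items":{"type":"array"}},"fingers":{"type":"number"},"grip_force":{"type":"number"}},"required":["increments"]}

```bash
mkdir -p pics; cat > h.py <<'E'
import numpy as np, cv2
from plant import r
def snap(n,save=None):
    c=r.calibration(n); im,d=r.snapshot(n)
    if save: cv2.imwrite('pics/'+save,im[:,:,::-1])
    return im,d,c
def world(d,c):
    h,w=d.shape; f=h/2/np.tan(np.radians(c['fov_y'])/2)
    u,v=np.meshgrid(np.arange(w),np.arange(h))
    P=np.stack([(u-c['cx'])/f*d,(v-c['cy'])/f*d,d],-1)
    return (P-np.array(c['t']))@np.array(c['R'])
E
python3 - <<'E'
from h import *
for n in ['scene','top']:
    im,d,c=snap(n,n+'0.png'); np.savez(n+'0.npz',im=im,P=world(d,c),d=d)
    print(n,c['fov_y'],np.round(-np.array(c['R']).T@np.array(c['t']),3))
s=r.get_state(); print(s)
E
```

```text
scene 47.930605602327475 [1.158 0.271 1.005]
top 54.20841166373449 [ 0.27  -0.008  1.338]
{'clock': 0.1, 'q': array([ 1.17180901,  0.68988953, -0.1945168 ,  1.56622699,  0.15730245,
        0.90249813, -0.21510373]), 'qd': array([-0.00085909, -0.00337032, -0.00075847, -0.00341651,  0.00017814,
        0.00074179,  0.00048939]), 'joint_torque': array([-3.05907815e-03, -5.28504002e+01, -1.27127666e+00, -1.53839582e+01,
       -5.25293592e-02,  2.00318274e-03,  4.97040719e-05]), 'tool_pos': array([ 0.26184984, -0.56688516,  0.23800023]), 'eef_rot': array([ 9.76670275e-01,  2.14742888e-01, -2.34957254e-04, -7.81088374e-04]), 'contact_force': array([-0.37278575, -0.25065064, -0.17227112]), 'moment': array([-0.01024419,  0.0036664 , -0.00647127]), 'finger_force': 0.0, 'opening': 1.0000282757127572}
```

View pics/top0.png

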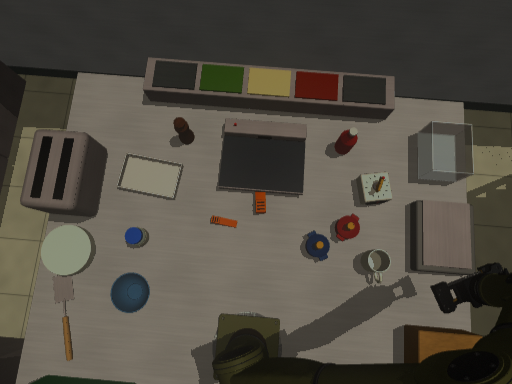

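View pics/scene0.png

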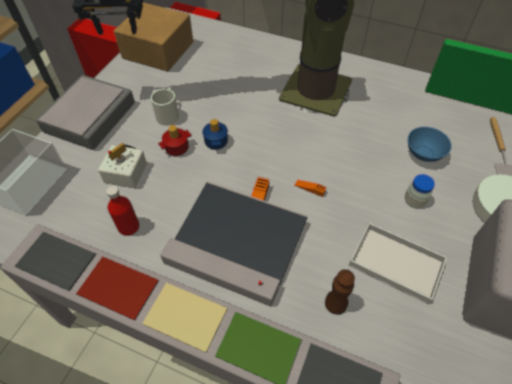

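The top view shows a red pot (347,228), a blue pot (317,246), a tray (150,176), a timer (376,187) and a slab (262,160). Wedge candidates are the orange block at (260,203), running under the slab, and a smaller loose one at (223,222). The first fits, being larger and under the slab. I'll measure and confirm with a crop.

```bash
python3 - <<'E'
from h import *
z=np.load('top0.npz'); im,P=z['im'],z['P']
cv2.imwrite('pics/c1.png',cv2.resize(im[110:290,190:400],None,fx=3.6,fy=3.3,interpolation=cv2.INTER_CUBIC)[:,:,::-1])
hsv=cv2.cvtColor(im,cv2.COLOR_RGB2HSV)
def rep(n,m,box,zr):
    m=m.copy(); k=np.zeros_like(m); x0,y0,x1,y1=box; k[y0:y1,x0:x1]=1; m&=k&(P[...,2]>zr[0])&(P[...,2]<zr[1])
    p=P[m]
    if len(p)<3: print(n,len(p));return
    b=cv2.minAreaRect((p[:,:2]*1000).astype(np.float32))
    print(n,len(p),'min',np.round(p.min(0),3),'max',np.round(p.max(0),3),'mean',np.round(p.mean(0),4),'rect',[np.round(q,1) for q in b])
one=np.ones(im.shape[:2],bool)
org=(hsv[...,0]<14)&(hsv[...,1]>150)&(hsv[...,2]>100)
rep('wedge',org,(245,185,275,220),(.005,.06))
rep('wedgeblock',org,(245,185,275,220),(.0345,.06))
rep('small',org,(205,210,240,235),(.005,.06))
rep('tray',one,(112,145,190,205),(.02,.04))
dark=(hsv[...,2]<90)
rep('slab',one,(215,130,310,198),(.018,.048))
rep('housing',one,(215,115,312,140),(.045,.06))
rep('timer',one,(350,165,400,210),(.06,.07))
rep('key',one,(350,165,400,210),(.09,.13))
rep('redknob',one,(332,210,365,245),(.075,.1)); rep('red',one,(330,210,366,245),(.03,.075))
rep('blueknob',one,(300,230,332,262),(.075,.1)); rep('blue',one,(300,230,334,262),(.03,.075))
rep('mug',one,(360,245,395,290),(.07,.1));rep('sauce',one,(330,120,362,158),(.05,.18));rep('mill',one,(170,110,200,150),(.05,.18));rep('jar',one,(120,222,150,250),(.05,.1))
E
```

```text
wedge 166 min [ 0.454 -0.022  0.022] max [0.527 0.018 0.045] mean [ 0.4938 -0.0032  0.0333] rect [array([490.8,  -2.7]), array([71.3, 35.5]), np.float64(5.0)]
wedgeblock 79 min [ 0.454 -0.022  0.035] max [0.507 0.012 0.045] mean [ 0.4788 -0.0051  0.0379] rect [array([480.6,  -5.1]), array([50.7, 31.7]), np.float64(4.8)]
small 140 min [0.4   0.077 0.005] max [0.427 0.165 0.029] mean [0.4135 0.1201 0.0166] rect [array([413.4, 121.2]), array([87.3, 23.8]), np.float64(85.0)]
tray 289 min [0.48  0.291 0.02 ] max [0.632 0.516 0.038] mean [0.5578 0.4077 0.0277] rect [array([555.7, 402.7]), array([213.2, 131. ]), np.float64(83.2)]
slab 4760 min [ 0.505 -0.149  0.018] max [0.764 0.151 0.048] mean [ 0.6319 -0.0008  0.0303] rect [array([6.344e+02, 5.000e-01]), array([258.6, 300.3]), np.float64(0.2)]
housing 1070 min [ 0.732 -0.148  0.045] max [0.788 0.15  0.059] mean [0.7595 0.0018 0.0493] rect [array([759.8,   1.1]), array([298.6,  56.5]), np.float64(89.9)]
timer 620 min [ 0.517 -0.455  0.06 ] max [ 0.626 -0.343  0.07 ] mean [ 0.5698 -0.3981  0.064 ] rect [array([ 571.2, -399.4]), array([100.8
[... 780 characters left out ...]
rect [array([ 353.8, -209.4]), array([78.8, 94.2]), np.float64(84.9)]
mug 185 min [ 0.254 -0.443  0.07 ] max [ 0.356 -0.367  0.096] mean [ 0.3134 -0.4068  0.0831] rect [array([ 311., -401.]), array([74.6, 92.3]), np.float64(65.7)]
sauce 340 min [ 0.697 -0.315  0.051] max [ 0.752 -0.259  0.174] mean [ 0.7177 -0.2828  0.1164] rect [array([ 723.7, -287.2]), array([58.1, 51. ]), np.float64(69.2)]
mill 242 min [0.693 0.268 0.051] max [0.737 0.313 0.166] mean [0.7098 0.286  0.1246] rect [array([714.7, 289.4]), array([43.1, 42.3]), np.float64(73.3)]
jar 305 min [0.303 0.377 0.05 ] max [0.364 0.436 0.091] mean [0.3333 0.4041 0.0785] rect [array([333.2, 406.9]), array([58.1, 57.7]), np.float64(16.9)]
```

View pics/c1.png

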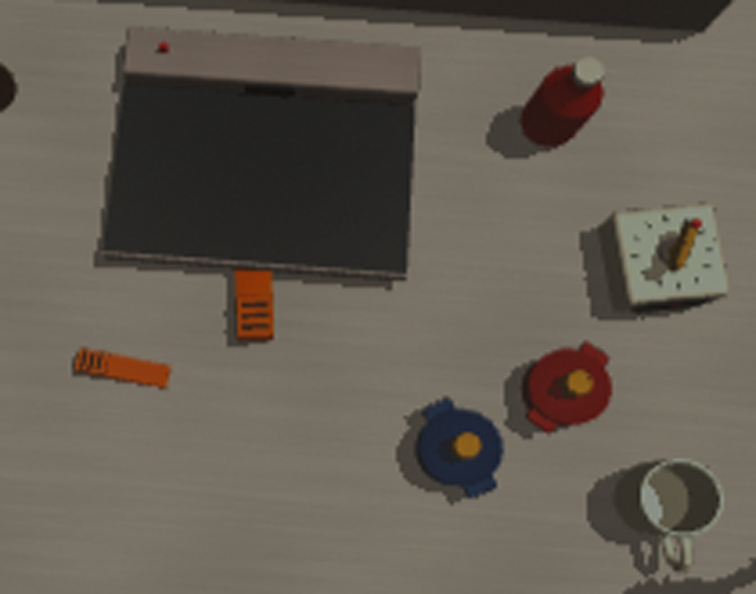

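The crop confirms it: the larger orange wedge with grip ribs is at crop (255,305), under the slab. The look-alike at (122,368) is shorter and loose. Only the red and blue pots are present. Moving above the wedge.

Request:
{"api": "step_arm", "payload": {
  "increments": [
    [[1.1, 2.8, 0], [0, 0, -1]],
    [[1.1, 2.8, 0], [0, 0, -1]],
    [[1.1, 2.8, 0], [0, 0, -1]],
    [[1.1, 2.8, 0], [0, 0, -1]],
    [[1.1, 2.8, 0], [0, 0, -1]],
    [[1.1, 2.8, 0], [0, 0, -1]],
    [[1.1, 2.8, 0], [0, 0, -1]],
    [[1.1, 2.8, 0], [0, 0, -1]],
    [[1.1, 2.8, 0], [0, 0, -1]],
    [[1.1, 2.8, 0], [0, 0, -1]]
  ]
}}

```text
clock: 1.1
tool_pos: [0.3723, -0.2861, 0.2386]
eef_rot: [0.992, 0.128, -0.0, -0.0]
contact_force: [0.8, 0.3, 0.1]
opening: 1.001
finger_force: 0.0
```

Request:
{"api": "step_arm", "payload": {
  "increments": [
    [[1.1, 2.8, 0], [0, 0, -1]],
    [[1.1, 2.8, 0], [0, 0, -1]],
    [[1.1, 2.8, 0], [0, 0, -1]],
    [[1.1, 2.8, 0], [0, 0, -1]],
    [[1.1, 2.8, 0], [0, 0, -1]],
    [[1.1, 2.8, 0], [0, 0, -1]],
    [[1.1, 2.8, 0], [0, 0, -1]],
    [[1.1, 2.8, 0], [0, 0, -1]],
    [[1.0, 2.8, 0], [0, 0, -1]],
    [[0, 0, 0], [0, 0, -1]]
  ]
}}

```text
clock: 2.1
tool_pos: [0.4716, -0.0306, 0.2386]
eef_rot: [0.999, 0.045, 0.001, -0.001]
contact_force: [-0.3, 0.9, -1.3]
opening: 0.997
finger_force: 0.0
```

```bash
cat >> h.py <<'E'
def pose():
    from scipy.spatial.transform import Rotation as R
    s=r.get_state(); M=R.from_quat(s['eef_rot']).as_matrix()
    print('t',round(s['clock'],2),'tcp',np.round(s['tool_pos'],4),'closing yaw',round(np.degrees(np.arctan2(M[1,1],M[0,1])),1),'z',np.round(M[:,2],3),'F',np.round(s['contact_force'],1),'op',round(s['opening']*88,1),'ff',round(s['finger_force'],1))
    return s
E
python3 - <<'E'
from h import *
pose(); im,d,c=snap('wrist','w1.png'); P=world(d,c)
hsv=cv2.cvtColor(im,cv2.COLOR_RGB2HSV)
m=(hsv[...,0]<14)&(hsv[...,1]>150)&(hsv[...,2]>60)&(P[...,2]>.036)&(P[...,2]<.042)&(P[...,1]<.06)
p=P[m]; print(len(p)); print(cv2.minAreaRect((p[:,:2]*1000).astype(np.float32)),p.min(0),p.max(0))
E
```

```text
t 2.1 tcp [ 0.4716 -0.0306  0.2386] closing yaw -84.8 z [ 0.001  0.003 -1.   ] F [-0.3  0.9 -1.3] op 87.8 ff 0.0
1277
((448.1949462890625, -147.96054077148438), (331.79571533203125, 75.45555114746094), 82.81605529785156) [ 0.39430193 -0.31726558  0.03602552] [0.50256778 0.01300763 0.04197728]
```

View pics/w1.png

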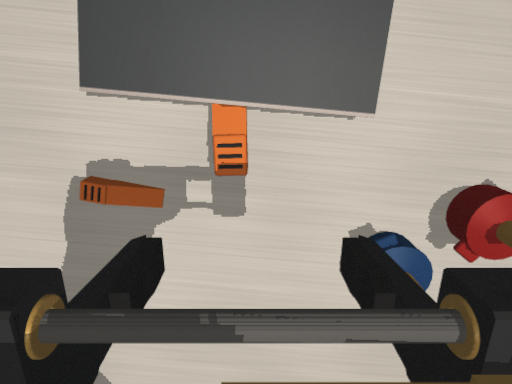

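The wrist view shows the wedge block at (231,155), nearly aligned with the fingers, and the look-alike at (122,192). Refining the block pose.

```bash
python3 - <<'E'
from h import *
pose(); im,d,c=snap('wrist'); P=world(d,c)
hsv=cv2.cvtColor(im,cv2.COLOR_RGB2HSV)
o=(hsv[...,0]<14)&(hsv[...,1]>120)&(abs(P[...,1]+.005)<.04)&(P[...,0]>.43)&(P[...,0]<.56)
for lo,hi in ((.036,.042),(.0,.05),(.02,.05)):
    p=P[o&(P[...,2]>lo)&(P[...,2]<hi)]; print(len(p),cv2.minAreaRect((p[:,:2]*1000).astype(np.float32)),p.min(0).round(4),p.max(0).round(4))
for x in np.arange(.46,.53,.01):
    q=P[o&(P[...,2]>.02)&(abs(P[...,0]-x)<.003)]
    if len(q): print(round(x,3),q[:,1].min().round(4),q[:,1].max().round(4),np.median(q[:,2]).round(4))
E
```

```text
t 2.15 tcp [ 0.4705 -0.0333  0.2385] closing yaw -85.0 z [-0.     0.001 -1.   ] F [-1.3 -0.4  0.2] op 87.4 ff 0.0
1131 ((494.89178466796875, -4.366718292236328), (75.32145690917969, 35.47207260131836), 6.0080461502075195) [ 0.4567 -0.0256  0.0361] [0.5313 0.0132 0.0417]
2200 ((494.8443908691406, -4.020561218261719), (75.45353698730469, 35.93105697631836), 6.336102485656738) [ 0.4567 -0.0256  0.0009] [0.5313 0.0172 0.0417]
2177 ((494.8443908691406, -4.020561218261719), (75.45353698730469, 35.93105697631836), 6.336102485656738) [ 0.4567 -0.0256  0.0203] [0.5313 0.0172 0.0417]
0.46 -0.0256 0.0091 0.0387
0.47 -0.0251 0.0108 0.0386
0.48 -0.024 0.0112 0.0391
0.49 -0.0225 0.0127 0.039
0.5 -0.0217 0.0148 0.0372
0.51 -0.0206 0.0157 0.0317
0.52 -0.0188 0.0166 0.0283
0.53 -0.0181 0.0172 0.0255
```

Request:
{"api": "step_arm", "payload": {
  "increments": [
    [[0.45, 1.4, -2], [0, 0, 0.75]],
    [[0.45, 1.45, -2], [0, 0, 0.75]],
    [[0, 0, -3], [0, 0, 0]],
    [[0, 0, -3], [0, 0, 0]],
    [[0, 0, -3], [0, 0, 0]],
    [[0, 0, -3], [0, 0, 0]],
    [[0, 0, -3], [0, 0, 0]],
    [[0, 0, -2.2], [0, 0, 0]],
    [[0, 0, -1.3], [0, 0, 0]],
    [[0, 0, -0.7], [0, 0, 0]]
  ]
}}

```text
clock: 3.2
tool_pos: [0.4786, -0.0081, 0.0059]
eef_rot: [0.999, 0.054, -0.001, 0.0]
contact_force: [-1.0, -0.4, -0.8]
opening: 1.002
finger_force: 0.0
```

Request:
{"api": "step_arm", "payload": {
  "increments": [
    [[0, 0, 0], [0, 0, 0]],
    [[0, 0, 0], [0, 0, 0]],
    [[0, 0, 0], [0, 0, 0]],
    [[0, 0, 0], [0, 0, 0]],
    [[0, 0, 0], [0, 0, 0]],
    [[0, 0, 0], [0, 0, 0]],
    [[0, 0, 0], [0, 0, 0]],
    [[0, 0, 0], [0, 0, 0]],
    [[0, 0, 0], [0, 0, 0]],
    [[0, 0, 0], [0, 0, 0]]
  ],
  "fingers": 0.0,
  "grip_force": 50
}}

```text
clock: 4.2
tool_pos: [0.4791, -0.0062, 0.0069]
eef_rot: [0.998, 0.055, 0.0, -0.0]
contact_force: [-0.9, 3.3, 4.9]
opening: 0.403
finger_force: 50.0
```

```bash
python3 -c "
from h import *
pose()"
```

```text
t 4.2 tcp [ 0.4791 -0.0062  0.0069] closing yaw -83.6 z [-0.     0.001 -1.   ] F [-0.9  3.3  4.9] op 35.5 ff 50.0
```

Request:
{"api": "step_arm", "payload": {
  "increments": [
    [[-0.2, -0.02, 0], [0, 0, 0]],
    [[-0.2, -0.02, 0], [0, 0, 0]],
    [[-0.2, -0.02, 0], [0, 0, 0]],
    [[-0.2, -0.03, 0], [0, 0, 0]],
    [[0, 0, 0], [0, 0, 0]],
    [[-0.2, -0.02, 0], [0, 0, 0]],
    [[-0.2, -0.02, 0], [0, 0, 0]],
    [[-0.2, -0.02, 0], [0, 0, 0]],
    [[-0.2, -0.03, 0], [0, 0, 0]],
    [[0, 0, 0], [0, 0, 0]]
  ]
}}

```text
clock: 5.2
tool_pos: [0.4665, -0.009, 0.0083]
eef_rot: [0.998, 0.055, -0.003, -0.0]
contact_force: [3.0, 0.5, -7.9]
opening: 0.407
finger_force: 50.0
```

Request:
{"api": "step_arm", "payload": {
  "increments": [
    [[-0.2, -0.02, 0], [0, 0, 0]],
    [[-0.2, -0.02, 0], [0, 0, 0]],
    [[-0.2, -0.02, 0], [0, 0, 0]],
    [[-0.2, -0.03, 0], [0, 0, 0]],
    [[0, 0, 0], [0, 0, 0]],
    [[-0.2, -0.02, 0], [0, 0, 0]],
    [[-0.2, -0.02, 0], [0, 0, 0]],
    [[-0.2, -0.02, 0], [0, 0, 0]],
    [[-0.2, -0.03, 0], [0, 0, 0]],
    [[0, 0, 0], [0, 0, 0]]
  ]
}}

```text
clock: 6.2
tool_pos: [0.4523, -0.0108, 0.0106]
eef_rot: [0.998, 0.055, -0.007, -0.0]
contact_force: [2.8, 0.1, -10.6]
opening: 0.403
finger_force: 50.0
```

```bash
python3 - <<'E'
from h import *
pose(); im,d,c=snap('top','t2.png'); P=world(d,c)
hsv=cv2.cvtColor(im,cv2.COLOR_RGB2HSV)
k=np.zeros(im.shape[:2],bool); k[150:195,220:305]=1
for x in (.54,.56,.6,.65,.7):
    q=P[k&(abs(P[...,0]-x)<.004)&(abs(P[...,1])>.07)&(abs(P[...,1])<.14)]; print(x,np.median(q[:,2]).round(4))
E
```

```text
t 6.2 tcp [ 0.4523 -0.0108  0.0106] closing yaw -83.7 z [-0.013 -0.    -1.   ] F [  2.8   0.1 -10.6] op 35.5 ff 50.0
0.54 0.0295
0.56 0.0288
0.6 0.0269
0.65 0.0239
0.7 nan
  return _methods._mean(a, axis=axis, dtype=dtype,
  ret = ret.dtype.type(ret / rcount)
```

Request:
{"api": "step_arm", "payload": {
  "increments": [
    [[-0.2, -0.02, -0.05], [0, 0, 0]],
    [[-0.2, -0.02, -0.05], [0, 0, 0]],
    [[-0.2, -0.02, -0.05], [0, 0, 0]],
    [[-0.2, -0.03, 0], [0, 0, 0]],
    [[0, 0, 0], [0, 0, 0]],
    [[-0.2, -0.02, -0.05], [0, 0, 0]],
    [[-0.2, -0.02, -0.05], [0, 0, 0]],
    [[-0.2, -0.02, 0], [0, 0, 0]],
    [[-0.2, -0.03, 0], [0, 0, 0]],
    [[0, 0, 0], [0, 0, 0]]
  ]
}}

```text
clock: 7.25
tool_pos: [0.4431, -0.0128, 0.0132]
eef_rot: [0.998, 0.055, -0.012, -0.001]
contact_force: [1.6, 1.9, -8.2]
opening: 0.404
finger_force: 50.0
```

Request:
{"api": "step_arm", "payload": {
  "increments": [
    [[-0.2, -0.02, 0], [0, 0, 0]],
    [[-0.2, -0.02, 0], [0, 0, 0]],
    [[-0.2, -0.02, 0], [0, 0, 0]],
    [[-0.2, -0.03, 0], [0, 0, 0]],
    [[0, 0, 0], [0, 0, 0]],
    [[-0.2, -0.02, 0], [0, 0, 0]],
    [[-0.2, -0.02, 0], [0, 0, 0]],
    [[-0.2, -0.02, 0], [0, 0, 0]],
    [[-0.2, -0.03, 0], [0, 0, 0]],
    [[0, 0, 0], [0, 0, 0]]
  ]
}}

```text
clock: 8.25
tool_pos: [0.4328, -0.015, 0.0176]
eef_rot: [0.998, 0.055, -0.017, -0.001]
contact_force: [1.8, 0.3, -7.9]
opening: 0.407
finger_force: 50.0
```

```bash
cat >> h.py <<'E'
def slab():
    im,d,c=snap('top'); P=world(d,c)
    k=np.zeros(im.shape[:2],bool); k[140:195,220:305]=1
    q=P[k&(P[...,0]>.545)&(P[...,0]<.69)&(abs(P[...,1])>.06)&(abs(P[...,1])<.14)&(P[...,2]<.06)]
    print('slab fit',np.polyfit(q[:,0]-.63,q[:,2],1).round(4))
    return im,P
E
python3 -c "
from h import *
pose();slab()"
```

```text
t 8.25 tcp [ 0.4328 -0.015   0.0176] closing yaw -83.7 z [-0.034  0.001 -0.999] F [ 1.8  0.3 -7.9] op 35.8 ff 50.0
slab fit [-0.0177  0.0218]
```

```bash
python3 -c "
from h import *
s=pose();print(s['q'].round(3)); np.save('a.npy',0)
im,P=slab()
d,_=0,0"
```

```text
t 8.3 tcp [ 0.4327 -0.015   0.0175] closing yaw -83.7 z [-0.034  0.001 -0.999] F [ 2.3  0.6 -7.7] op 35.5 ff 50.0
[-0.036  0.918 -0.053  2.239  1.124  0.044 -2.654]
slab fit [-0.021   0.0218]
```

Measured: q6 and q7 are at their limits. This is the near-reach boundary at low height, so the tool is tilting and rising. The slab is at about 0.02 rad. I'll let go and regrasp the wedge further forward on the ramp.

Request:
{"api": "step_arm", "payload": {
  "increments": [
    [[0, 0, 0], [0, 0, 0]],
    [[0, 0, 0], [0, 0, 0]],
    [[0, 0, 0], [0, 0, 0]],
    [[0, 0, 0], [0, 0, 0]],
    [[0, 0, 0], [0, 0, 0]],
    [[0.3, 0, 1], [0, 0, 0]],
    [[0.5, 0, 1.5], [0, 0, 0]],
    [[0.5, 0, 2], [0, 0, 0]],
    [[0.7, 0, 2], [0, 0, 0]],
    [[0.7, 0, 2], [0, 0, 0]]
  ],
  "fingers": 1.0
}}

```text
clock: 9.35
tool_pos: [0.4599, -0.0152, 0.1034]
eef_rot: [0.998, 0.055, -0.017, -0.002]
contact_force: [1.2, 0.5, -0.1]
opening: 0.999
finger_force: 0.0
```

Request:
{"api": "step_arm", "payload": {
  "increments": [
    [[0.5, 0, 2], [0, -0.4, 0]],
    [[0.5, 0, 2], [0, -0.4, 0]],
    [[0.5, 0, 2], [0, -0.4, 0]],
    [[0, 0, 2], [0, -0.4, 0]],
    [[0, 0, 2], [0, -0.4, 0]],
    [[0, 0, 1], [0, 0, 0]],
    [[0, 0, 0], [0, 0, 0]],
    [[0, 0, 0], [0, 0, 0]],
    [[0, 0, 0], [0, 0, 0]],
    [[0, 0, 0], [0, 0, 0]]
  ]
}}

```text
clock: 10.35
tool_pos: [0.4747, -0.0149, 0.2117]
eef_rot: [0.998, 0.055, -0.0, -0.001]
contact_force: [0.2, 0.9, -0.2]
opening: 0.994
finger_force: 0.0
```

```bash
cat >> h.py <<'E'
def wedge(P,im,xr=(.38,.56),yr=(-.06,.05)):
    hsv=cv2.cvtColor(im,cv2.COLOR_RGB2HSV)
    o=(hsv[...,0]<14)&(hsv[...,1]>120)&(P[...,1]>yr[0])&(P[...,1]<yr[1])&(P[...,0]>xr[0])&(P[...,0]<xr[1])&(P[...,2]>.004)
    p=P[o]; print('wedge',len(p),cv2.minAreaRect((p[:,:2]*1000).astype(np.float32)),p.min(0).round(4),p.max(0).round(4))
    for x in np.arange(p[:,0].min()+.005,p[:,0].max(),.015):
        q=p[abs(p[:,0]-x)<.003]
        if len(q): print(round(x,3),q[:,1].min().round(4),q[:,1].max().round(4),np.median(q[:,2]).round(4))
E
python3 -c "
from h import *
s=pose();print(s['q'].round(2));slab()
im,d,c=snap('wrist','w2.png');wedge(world(d,c),im)"
```

```text
t 10.35 tcp [ 0.4747 -0.0149  0.2117] closing yaw -83.7 z [-0.     0.001 -1.   ] F [ 0.2  0.9 -0.2] op 87.4 ff 0.0
[ 0.39  0.62 -0.71  2.02  0.61  0.73 -2.17]
slab fit [-0.011   0.0209]
wedge 3861 ((481.1390075683594, -8.214426040649414), (146.72811889648438, 35.324851989746094), 6.479395389556885) [ 0.4071 -0.0338  0.0081] [0.5548 0.0147 0.3585]
0.412 -0.0338 0.0004 0.0386
0.427 -0.0323 0.0018 0.0387
0.442 -0.0304 0.0042 0.0389
0.457 -0.0288 0.006 0.033
0.472 -0.0271 0.0076 0.0279
0.487 -0.0255 0.0104 0.0229
0.502 -0.0239 0.0121 0.0179
0.517 -0.0222 0.0137 0.0129
0.532 0.0108 0.0108 0.0241
```

View pics/w2.png

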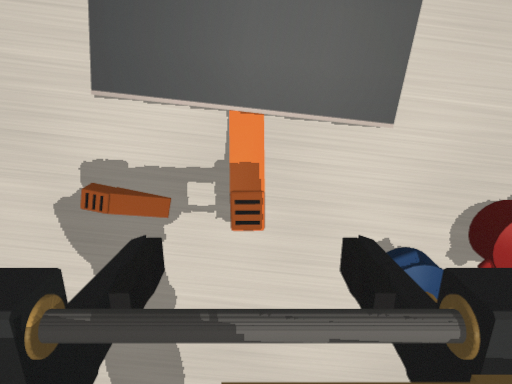

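The wedge tail is at x=.4085 and the slab is almost flat. I'll regrasp on the ramp with the tool tilted 12°, leaning away from the base, to gain close-in reach.

Request:
{"api": "step_arm", "payload": {
  "increments": [
    [[-0.7, 0.2, -1.5], [-0.16, 1.5, 0]],
    [[-0.8, 0.2, -1.5], [-0.16, 1.5, 0]],
    [[0, 0, -2.5], [-0.16, 1.5, 0]],
    [[0, 0, -2.5], [-0.16, 1.5, 0]],
    [[0, 0, -2.5], [-0.16, 1.5, 0]],
    [[0, 0, -2.5], [-0.16, 1.5, 0]],
    [[0, 0, -2.5], [-0.16, 1.5, 0]],
    [[0, 0, -2.5], [-0.16, 1.5, 0]],
    [[0, 0, -1.5], [0, 0, 0]],
    [[0, 0, -1.1], [0, 0, 0]]
  ]
}}

```text
clock: 11.45
tool_pos: [0.4589, -0.0106, 0.0047]
eef_rot: [0.993, 0.055, -0.106, 0.005]
contact_force: [-0.2, -0.6, 0.3]
opening: 1.003
finger_force: 0.0
```

```bash
python3 -c "
from h import *
s=pose();print(s['q'].round(2))"
```

```text
t 11.45 tcp [ 0.4589 -0.0106  0.0047] closing yaw -83.6 z [-0.209 -0.021 -0.978] F [-0.2 -0.6  0.3] op 88.2 ff 0.0
[ 0.21  1.02 -0.49  1.98  0.8   0.59 -2.33]
```

Good margin now. Grip, then pull.

Request:
{"api": "step_arm", "payload": {
  "increments": [
    [[0, 0, 0], [0, 0, 0]],
    [[0, 0, 0], [0, 0, 0]],
    [[0, 0, 0], [0, 0, 0]],
    [[0, 0, 0], [0, 0, 0]],
    [[0, 0, 0], [0, 0, 0]],
    [[0, 0, 0], [0, 0, 0]],
    [[0, 0, 0], [0, 0, 0]],
    [[0, 0, 0], [0, 0, 0]],
    [[0, 0, 0], [0, 0, 0]],
    [[0, 0, 0], [0, 0, 0]]
  ],
  "fingers": 0.0,
  "grip_force": 50
}}

```text
clock: 12.45
tool_pos: [0.4603, -0.0109, 0.0067]
eef_rot: [0.993, 0.055, -0.104, 0.005]
contact_force: [-0.3, -0.8, 5.1]
opening: 0.406
finger_force: 50.0
```

Request:
{"api": "step_arm", "payload": {
  "increments": [
    [[-0.2, -0.02, 0], [0, 0, 0]],
    [[-0.2, -0.02, 0], [0, 0, 0]],
    [[-0.2, -0.02, 0], [0, 0, 0]],
    [[-0.2, -0.03, 0], [0, 0, 0]],
    [[0, 0, 0], [0, 0, 0]],
    [[-0.2, -0.02, 0], [0, 0, 0]],
    [[-0.2, -0.02, 0], [0, 0, 0]],
    [[-0.2, -0.02, 0], [0, 0, 0]],
    [[-0.2, -0.03, 0], [0, 0, 0]],
    [[0, 0, 0], [0, 0, 0]]
  ]
}}

```text
clock: 13.45
tool_pos: [0.4443, -0.0123, 0.0067]
eef_rot: [0.993, 0.055, -0.104, 0.005]
contact_force: [4.1, 0.8, 5.6]
opening: 0.402
finger_force: 50.0
```

Request:
{"api": "step_arm", "payload": {
  "increments": [
    [[-0.2, -0.02, 0], [0, 0, 0]],
    [[-0.2, -0.02, 0], [0, 0, 0]],
    [[-0.2, -0.02, 0], [0, 0, 0]],
    [[-0.2, -0.03, 0], [0, 0, 0]],
    [[-0.2, -0.02, 0], [0, 0, 0]],
    [[-0.2, -0.02, 0], [0, 0, 0]],
    [[-0.2, -0.02, 0], [0, 0, 0]],
    [[0, 0, 0], [0, 0, 0]],
    [[0, 0, 0], [0, 0, 0]],
    [[0, 0, 0], [0, 0, 0]]
  ]
}}

```text
clock: 14.45
tool_pos: [0.4303, -0.0139, 0.0067]
eef_rot: [0.993, 0.055, -0.104, 0.005]
contact_force: [2.4, 0.7, 6.0]
opening: 0.405
finger_force: 50.0
```

```bash
python3 -c "
from h import *
s=pose();print(s['q'].round(2));im,P=slab();wedge(P,im);cv2.imwrite('pics/t3.png',cv2.resize(im[110:290,190:400],None,fx=3.6,fy=3.3)[:,:,::-1])"
```

```text
t 14.45 tcp [ 0.4303 -0.0139  0.0067] closing yaw -83.7 z [-0.206 -0.021 -0.978] F [2.4 0.7 6. ] op 35.6 ff 50.0
[ 0.2   1.   -0.45  2.07  0.85  0.51 -2.39]
slab fit [0.0014 0.0203]
wedge 152 ((408.54742431640625, -14.877334594726562), (57.292179107666016, 38.68993377685547), 5.713892936706543) [ 0.3805 -0.0356  0.0201] [0.4379 0.0059 0.0891]
0.385 -0.0354 -0.0006 0.0375
0.4 -0.0308 0.0008 0.0375
0.415 -0.0295 0.002 0.038
```

The slab is flat (fit 0.001) and the wedge is clear, with its tip at x≈.513. Carrying it to the tray.

Request:
{"api": "step_arm", "payload": {
  "increments": [
    [[0, 0, 0.5], [0, 0, 0]],
    [[0, 0, 1], [0, 0, 0]],
    [[0, 0, 1.5], [0, 0, 0]],
    [[0, 0, 2], [0, 0, 0]],
    [[0, 0, 2], [0, 0, 0]],
    [[0, 0, 2], [0, 0, 0]],
    [[0, 0, 2], [0, 0, 0]],
    [[0, 0, 2], [0, 0, 0]],
    [[0, 0, 1.5], [0, 0, 0]],
    [[0, 0, 0.5], [0, 0, 0]]
  ]
}}

```text
clock: 15.5
tool_pos: [0.4297, -0.0143, 0.1578]
eef_rot: [0.993, 0.055, -0.104, 0.005]
contact_force: [0.3, -0.1, -1.5]
opening: 0.403
finger_force: 50.0
```

Request:
{"api": "step_arm", "payload": {
  "increments": [
    [[0.62, 2, 0], [0, 0, 3.84]],
    [[0.62, 2, 0], [0, 0, 3.84]],
    [[0.62, 2, 0], [0, 0, 3.84]],
    [[0.62, 2, 0], [0, 0, 3.84]],
    [[0.62, 2, 0], [0, 0, 3.84]],
    [[0.62, 2, 0], [0, 0, 3.84]],
    [[0.62, 2, 0], [0, 0, 3.84]],
    [[0.62, 2, 0], [0, 0, 3.84]],
    [[0.62, 2, 0], [0, 0, 3.84]],
    [[0.62, 2, 0], [0, 0, 3.84]]
  ]
}}

```text
clock: 16.5
tool_pos: [0.4914, 0.1858, 0.1557]
eef_rot: [0.919, 0.38, -0.098, 0.039]
contact_force: [0.4, 0.5, -2.0]
opening: 0.402
finger_force: 50.0
```

Request:
{"api": "step_arm", "payload": {
  "increments": [
    [[0.62, 2, 0], [0, 0, 3.84]],
    [[0.62, 2, 0], [0, 0, 3.84]],
    [[0.62, 2, 0], [0, 0, 3.84]],
    [[0.62, 2, 0], [0, 0, 3.84]],
    [[0.62, 2, 0], [0, 0, 3.84]],
    [[0.62, 2, 0], [0, 0, 3.84]],
    [[0.62, 2, 0], [0, 0, 3.84]],
    [[0.62, 2, 0], [0, 0, 3.84]],
    [[0.62, 2, 0], [0, 0, 3.84]],
    [[0.62, 2, 0], [0, 0, 3.84]]
  ]
}}

```text
clock: 17.5
tool_pos: [0.5536, 0.3857, 0.1553]
eef_rot: [0.743, 0.661, -0.08, 0.069]
contact_force: [0.3, 0.8, -1.3]
opening: 0.409
finger_force: 50.0
```

Request:
{"api": "step_arm", "payload": {
  "increments": [
    [[0, 0, 0], [0, 0, 0]],
    [[0, 0, 0], [0, 0, 0]],
    [[0, 0, 0], [0, 0, 0]],
    [[0, 0, -1], [0, 0, 0]],
    [[0, 0, -1], [0, 0, 0]],
    [[0, 0, -1], [0, 0, 0]],
    [[0, 0, -1], [0, 0, 0]],
    [[0, 0, -1], [0, 0, 0]],
    [[0, 0, -1], [0, 0, 0]],
    [[0, 0, 0], [0, 0, 0]]
  ]
}}

```text
clock: 18.5
tool_pos: [0.5536, 0.385, 0.0945]
eef_rot: [0.744, 0.66, -0.08, 0.069]
contact_force: [0.5, -1.4, -2.5]
opening: 0.403
finger_force: 50.0
```

```bash
python3 -c "
from h import *
s=pose();print(s['q'].round(2));im,P=slab();wedge(P,im,(.45,.66),(.28,.5));snap('scene','s4.png')"
```

```text
t 18.5 tcp [0.5536 0.385  0.0945] closing yaw -6.9 z [-0.028 -0.208 -0.978] F [ 0.5 -1.4 -2.5] op 35.5 ff 50.0
[-0.38  1.12 -0.85  1.32  0.89  1.3  -1.47]
slab fit [0.0002 0.0202]
wedge 67 ((542.3383178710938, 389.40509033203125), (59.206085205078125, 23.378196716308594), 67.26010131835938) [0.5216 0.3612 0.0851] [0.5581 0.4149 0.1846]
0.527 0.3693 0.3744 0.1764
0.542 0.3658 0.3969 0.12
0.557 0.3957 0.4149 0.1101
```

View pics/s4.png

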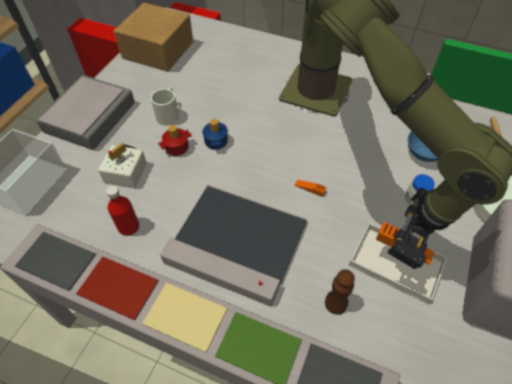

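The wedge hangs over the tray, aligned (scene px 405,245). Lowering it.

Request:
{"api": "step_arm", "payload": {
  "increments": [
    [[0, 0, -1.5], [0, 0, 0]],
    [[0, 0, -1.5], [0, 0, 0]],
    [[0, 0, -1.5], [0, 0, 0]],
    [[0, 0, -1.2], [0, 0, 0]],
    [[0, 0, -1], [0, 0, 0]],
    [[0, 0, -0.7], [0, 0, 0]],
    [[0, 0, -0.5], [0, 0, 0]],
    [[0, 0, -0.3], [0, 0, 0]],
    [[0, 0, 0], [0, 0, 0]],
    [[0, 0, 0], [0, 0, 0]]
  ]
}}

```text
clock: 19.6
tool_pos: [0.5544, 0.3861, 0.015]
eef_rot: [0.744, 0.66, -0.078, 0.069]
contact_force: [-0.1, -0.5, -1.2]
opening: 0.404
finger_force: 50.0
```

Request:
{"api": "step_arm", "payload": {
  "increments": [
    [[0, 0, 0], [0, 0, 0]],
    [[0, 0, 0], [0, 0, 0]],
    [[0, 0, 0], [0, 0, 0]],
    [[0, 0, 0], [0, 0, 0]],
    [[0, 0, 0], [0, 0, 0]],
    [[0, 0, 1], [0, 0, 0]],
    [[0, 0, 2], [0, 0, 0]],
    [[0, 0, 2], [0, 0, 0]],
    [[0, 0, 2], [0, 0, 0]],
    [[0, 0, 2], [0, 0, 0]]
  ],
  "fingers": 0.6
}}

```text
clock: 20.6
tool_pos: [0.5544, 0.3862, 0.1073]
eef_rot: [0.744, 0.66, -0.078, 0.069]
contact_force: [0.3, 0.5, 0.7]
opening: 0.6
finger_force: 0.0
```

Request:
{"api": "step_arm", "payload": {
  "increments": [
    [[0, 0, 2], [0, 0, 0]],
    [[0, 0, 2], [0, 0, 0]],
    [[0, 0, 2], [0, 0, 0]],
    [[0, 0, 2], [0, 0, 0]],
    [[0, 0, 2], [0, 0, 0]],
    [[0, -3, 0], [0, 0, 0]],
    [[0, -3, 0], [0, 0, 0]],
    [[-1, -3, 0], [0, 0, 0]],
    [[-1, -3, 0], [0, 0, 0]],
    [[-1, -3, 0], [0, 0, 0]]
  ]
}}

```text
clock: 21.6
tool_pos: [0.5238, 0.2346, 0.2052]
eef_rot: [0.744, 0.66, -0.079, 0.069]
contact_force: [0.2, -0.1, -0.1]
opening: 0.601
finger_force: 0.0
```

```bash
cat >> h.py <<'E'
def pots(P,im):
    # knob tops: z .08-.0135 above base level
    hsv=cv2.cvtColor(im,cv2.COLOR_RGB2HSV)
    for n,lo,hi in (('red',170,181),('blue',100,130)):
        hh=hsv[...,0].astype(int); m=((hh>=lo)&(hh<hi)|((n=='red')&(hh<5)))&(hsv[...,1]>90)&(P[...,2]>.05)&(P[...,2]<.088)&(P[...,1]<.14)&(P[...,1]>-.38)&(P[...,0]<.68)&(P[...,0]>.25)
        nn,l,st,ce=cv2.connectedComponentsWithStats(m.astype(np.uint8))
        if nn<2: print(n,'none');continue
        i=1+np.argmax(st[1:,4]); p=P[l==i]; b=cv2.minAreaRect((p[:,:2]*1000).astype(np.float32))
        x,y=p[:,:2].mean(0)
        k=P[(np.hypot(P[...,0]-x,P[...,1]-y)<.03)&(P[...,2]>.08)&(P[...,2]<.125)&(hsv[...,0]>8)&(hsv[...,0]<35)]
        print(n,len(p),np.round(b[0],1),np.round(b[1],1),round(b[2],1),'ztop',p[:,2].max().round(3),'knob',((k.min(0)+k.max(0))/2).round(4) if len(k) else None,len(k),'zmax',k[:,2].max().round(3) if len(k) else 0)
E
python3 -c "
from h import *
s=pose();print(s['q'].round(2));im,P=slab();wedge(P,im,(.45,.66),(.28,.5));pots(P,im);cv2.imwrite('pics/t5.png',im[...,::-1])"
```

```text
t 21.6 tcp [0.5238 0.2346 0.2052] closing yaw -6.9 z [-0.026 -0.206 -0.978] F [ 0.2 -0.1 -0.1] op 52.9 ff 0.0
[-0.11  0.87 -0.93  1.63  0.82  1.26 -1.41]
slab fit [-0.0032  0.0199]
wedge 236 ((534.86181640625, 373.345458984375), (201.43763732910156, 46.520538330078125), 70.64353942871094) [0.4795 0.2847 0.0047] [0.5795 0.4679 0.3468]
0.545 0.3621 0.4663 0.0258
0.56 0.3868 0.4679 0.0222
0.575 0.4088 0.4668 0.013
red 261 [ 425.8 -310. ] [73.5 72.8] 48.2 ztop 0.063 knob [ 0.4253 -0.3097  0.0876] 50 zmax 0.093
blue 233 [ 352.8 -209.4] [70.4 71.9] 4.9 ztop 0.061 knob [ 0.3541 -0.2092  0.0877] 50 zmax 0.094
```

View pics/t5.png

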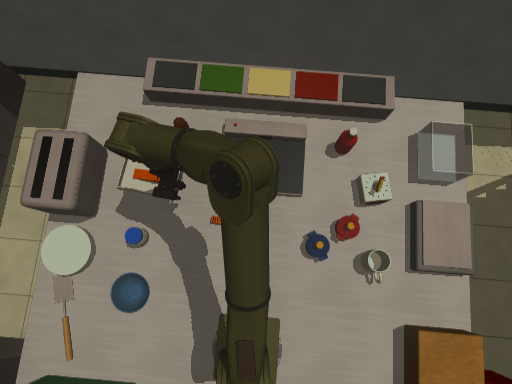

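The wedge lies in the tray (top px 147,175), and only red and blue pots are present. Now to the blue pot, keeping the tilt, which serves for close reach.

Request:
{"api": "step_arm", "payload": {
  "increments": [
    [[-0.86, -2.2, 0], [0, 0, -5.7]],
    [[-0.86, -2.2, 0], [0, 0, -5.7]],
    [[-0.86, -2.2, 0], [0, 0, -5.7]],
    [[-0.86, -2.2, 0], [0, 0, -5.7]],
    [[-0.86, -2.2, 0], [0, 0, -5.7]],
    [[-0.86, -2.2, 0], [0, 0, -5.7]],
    [[-0.86, -2.2, 0], [0, 0, -5.7]],
    [[-0.86, -2.2, 0], [0, 0, -5.7]],
    [[-0.86, -2.2, 0], [0, 0, -5.7]],
    [[-0.86, -2.2, 0], [0, 0, -5.7]]
  ]
}}

```text
clock: 22.65
tool_pos: [0.4383, 0.0153, 0.2052]
eef_rot: [0.969, 0.223, -0.102, 0.023]
contact_force: [0.3, -0.5, -0.1]
opening: 0.604
finger_force: 0.0
```

Request:
{"api": "step_arm", "payload": {
  "increments": [
    [[-0.86, -2.2, 0], [0, 0, -5.7]],
    [[-0.86, -2.2, 0], [0, 0, -5.7]],
    [[-0.86, -2.2, 0], [0, 0, -5.7]],
    [[-0.86, -2.2, 0], [0, 0, -5.7]],
    [[-0.86, -2.2, 0], [0, 0, -5.7]],
    [[-0.86, -2.2, 0], [0, 0, -5.7]],
    [[-0.86, -2.2, 0], [0, 0, -5.7]],
    [[-0.86, -2.2, 0], [0, 0, -5.7]],
    [[-0.86, -2.2, 0], [0, 0, -5.7]],
    [[0, 0, 0], [0, 0, -5.7]]
  ]
}}

```text
clock: 23.65
tool_pos: [0.3597, -0.1852, 0.2048]
eef_rot: [0.957, -0.269, -0.101, -0.028]
contact_force: [0.6, 0.2, -0.2]
opening: 0.603
finger_force: 0.0
```

```bash
python3 -c "
from h import *
s=pose();print(s['q'].round(2));im,d,c=snap('wrist','w6.png');P=world(d,c);pots(P,im);im,P=slab();pots(P,im)"
```

```text
t 23.65 tcp [ 0.3597 -0.1852  0.2048] closing yaw -121.4 z [-0.178  0.108 -0.978] F [ 0.6  0.2 -0.2] op 53.1 ff 0.0
[ 0.76  0.61 -0.58  2.05  0.36  0.81 -2.17]
red 2764 [ 405.4 -298. ] [73.3 25.5] 58.6 ztop 0.06 knob None 0 zmax 0
blue 4623 [ 356.9 -211.7] [77.2 76.7] 59.3 ztop 0.06 knob [ 0.357  -0.2114  0.0862] 872 zmax 0.092
slab fit [-0.0013  0.0201]
red 9 [ 397.3 -318.1] [12.   9.2] 31.2 ztop 0.054 knob None 0 zmax 0
blue 64 [ 362.8 -184.7] [27.  39.3] 57.2 ztop 0.061 knob [ 0.3541 -0.2078  0.0893] 36 zmax 0.096
```

Request:
{"api": "step_arm", "payload": {
  "increments": [
    [[-0.4, -1.2, -1], [0, 0, 0]],
    [[-0.38, -1.2, -1], [0, 0, 0]],
    [[0, 0, -2], [0, 0, 0]],
    [[0, 0, -2], [0, 0, 0]],
    [[0, 0, -2], [0, 0, 0]],
    [[0, 0, -2], [0, 0, 0]],
    [[0, 0, -2], [0, 0, 0]],
    [[0, 0, -1.5], [0, 0, 0]],
    [[0, 0, -0.7], [0, 0, 0]],
    [[0, 0, 0], [0, 0, 0]]
  ]
}}

```text
clock: 24.75
tool_pos: [0.3523, -0.206, 0.0614]
eef_rot: [0.959, -0.264, -0.102, -0.029]
contact_force: [0.6, 0.2, -0.3]
opening: 0.6
finger_force: 0.0
```

```bash
python3 -c "
from h import *
s=pose();print(s['q'].round(2))"
```

```text
t 24.75 tcp [ 0.3523 -0.206   0.0614] closing yaw -120.8 z [-0.18   0.109 -0.978] F [ 0.6  0.2 -0.3] op 52.8 ff 0.0
[ 0.67  0.86 -0.39  2.13  0.59  0.47 -2.29]
```

Request:
{"api": "step_arm", "payload": {
  "increments": [
    [[0, -0.2, 0], [0, 0, 0]],
    [[0, 0, 0], [0, 0, 0]],
    [[0, 0, 0], [0, 0, 0]],
    [[0, 0, 0], [0, 0, 0]],
    [[0, 0, 0], [0, 0, 0]],
    [[0, 0, 0], [0, 0, 0]],
    [[0, 0, 0], [0, 0, 0]],
    [[0, 0, 0], [0, 0, 0]],
    [[0, 0, 0], [0, 0, 0]],
    [[0, 0, 0], [0, 0, 0]]
  ],
  "fingers": 0.0,
  "grip_force": 50
}}

```text
clock: 25.75
tool_pos: [0.3529, -0.2088, 0.0628]
eef_rot: [0.959, -0.265, -0.1, -0.028]
contact_force: [-1.7, -3.9, 6.8]
opening: 0.28
finger_force: 50.0
```

Request:
{"api": "step_arm", "payload": {
  "increments": [
    [[0, 0, 0.4], [0, 0, 0]],
    [[0, 0, 0.8], [0, 0, 0]],
    [[0, 0, 1], [0, 0, 0]],
    [[0, 0, 1], [0, 0, 0]],
    [[0, 0, 1], [0, 0, 0]],
    [[0, 0, 1], [0, 0, 0]],
    [[0, 0, 1], [0, 0, 0]],
    [[0, 0, 1], [0, 0, 0]],
    [[0, 0, 0.6], [0, 0, 0]],
    [[0, 0, 0], [0, 0, 0]]
  ]
}}

```text
clock: 26.75
tool_pos: [0.3534, -0.2084, 0.1412]
eef_rot: [0.959, -0.265, -0.1, -0.029]
contact_force: [1.0, 0.5, -4.5]
opening: 0.282
finger_force: 50.0
```

```bash
python3 -c "
from h import *
s=pose();im,d,c=snap('wrist');P=world(d,c);pots(P,im)"
```

```text
t 26.75 tcp [ 0.3534 -0.2084  0.1412] closing yaw -120.9 z [-0.176  0.107 -0.979] F [ 1.   0.5 -4.5] op 24.8 ff 50.0
red 5458 [ 408.1 -300.1] [76.7 32.7] 59.1 ztop 0.087 knob [ 0.4215 -0.3078  0.0864] 514 zmax 0.093
blue 4 [ 388.  -231.9] [1.7 0.1] 57.5 ztop 0.088 knob None 0 zmax 0
```

Pot held (Fz −4.5 N). Carry to the slab.

Request:
{"api": "step_arm", "payload": {
  "increments": [
    [[1.34, 1.36, 0], [0, 0, 1.8]],
    [[1.34, 1.36, 0], [0, 0, 1.8]],
    [[1.34, 1.36, 0], [0, 0, 1.8]],
    [[1.34, 1.36, 0], [0, 0, 1.8]],
    [[1.34, 1.36, 0], [0, 0, 1.8]],
    [[1.34, 1.36, 0], [0, 0, 1.8]],
    [[1.34, 1.36, 0], [0, 0, 1.8]],
    [[1.34, 1.36, 0], [0, 0, 1.8]],
    [[1.34, 1.36, 0], [0, 0, 1.8]],
    [[1.34, 1.36, 0], [0, 0, 1.8]]
  ]
}}

```text
clock: 27.8
tool_pos: [0.4868, -0.0717, 0.1397]
eef_rot: [0.988, -0.111, -0.105, -0.012]
contact_force: [-0.5, -0.2, -4.2]
opening: 0.282
finger_force: 50.0
```

Request:
{"api": "step_arm", "payload": {
  "increments": [
    [[1.34, 1.36, 0], [0, 0, 1.8]],
    [[1.34, 1.36, 0], [0, 0, 1.8]],
    [[1.34, 1.36, 0], [0, 0, 1.8]],
    [[1.34, 1.36, 0], [0, 0, 1.8]],
    [[1.34, 1.36, 0], [0, 0, 1.8]],
    [[1.34, 1.36, 0], [0, 0, 1.8]],
    [[1.34, 1.36, 0], [0, 0, 1.8]],
    [[1.34, 1.36, 0], [0, 0, 1.8]],
    [[1.34, 1.36, 0], [0, 0, 1.8]],
    [[1.34, 1.36, 0], [0, 0, 1.8]]
  ]
}}

```text
clock: 28.8
tool_pos: [0.6206, 0.064, 0.1391]
eef_rot: [0.993, 0.045, -0.106, 0.004]
contact_force: [-0.5, -1.6, -4.2]
opening: 0.279
finger_force: 50.0
```

Request:
{"api": "step_arm", "payload": {
  "increments": [
    [[0, 0, 0], [0, 0, 0]],
    [[0, 0, 0], [0, 0, 0]],
    [[0, 0, 0], [0, 0, 0]],
    [[0, 0, -0.5], [0, 0, 0]],
    [[0, 0, -0.8], [0, 0, 0]],
    [[0, 0, -0.8], [0, 0, 0]],
    [[0, 0, -0.8], [0, 0, 0]],
    [[0, 0, -0.6], [0, 0, 0]],
    [[0, 0, -0.6], [0, 0, 0]],
    [[0, 0, -0.3], [0, 0, 0]]
  ]
}}

```text
clock: 29.8
tool_pos: [0.6207, 0.0638, 0.0957]
eef_rot: [0.993, 0.045, -0.105, 0.004]
contact_force: [0.8, -0.4, -5.4]
opening: 0.281
finger_force: 50.0
```

```bash
python3 -c "
from h import *
s=pose();im,d,c=snap('scene','s7.png');cv2.imwrite('pics/c7.png',cv2.resize(im[80:330,120:400],None,fx=2.4,fy=2.4)[...,::-1])"
```

```text
t 29.8 tcp [0.6207 0.0638 0.0957] closing yaw -84.9 z [-0.208 -0.017 -0.978] F [ 0.8 -0.4 -5.4] op 24.7 ff 50.0
```

View pics/c7.png

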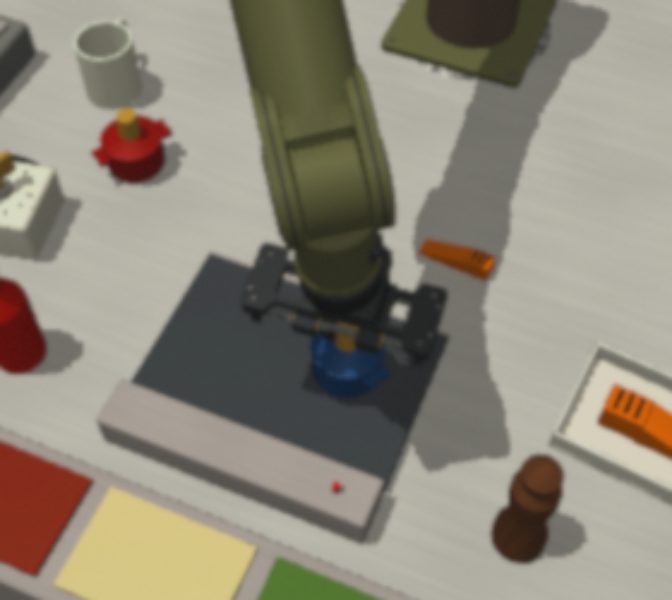

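The blue pot hangs upright over the slab (crop 345,360), and the wedge is in the tray. Lower and release.

Request:
{"api": "step_arm", "payload": {
  "increments": [
    [[0, 0, -0.4], [0, 0, 0]],
    [[0, 0, -0.3], [0, 0, 0]],
    [[0, 0, -0.2], [0, 0, 0]],
    [[0, 0, -0.1], [0, 0, 0]],
    [[0, 0, -0.1], [0, 0, 0]],
    [[0, 0, -0.1], [0, 0, 0]],
    [[0, 0, 0], [0, 0, 0]],
    [[0, 0, 0], [0, 0, 0]],
    [[0, 0, 0], [0, 0, 0]],
    [[0, 0, 0], [0, 0, 0]]
  ]
}}

```text
clock: 30.85
tool_pos: [0.6211, 0.0639, 0.0846]
eef_rot: [0.994, 0.044, -0.104, 0.004]
contact_force: [0.0, 0.2, -3.9]
opening: 0.28
finger_force: 50.0
```

Request:
{"api": "step_arm", "payload": {
  "increments": [
    [[0, 0, -0.1], [0, 0, 0]],
    [[0, 0, 0], [0, 0, 0]],
    [[0, 0, 0], [0, 0, 0]],
    [[0, 0, 0], [0, 0, 0]],
    [[0, 0, 0], [0, 0, 0]],
    [[0, 0, 0], [0, 0, 0]],
    [[0, 0, 0], [0, 0, 0]],
    [[0, 0, 0], [0, 0, 0]],
    [[0, 0, 0], [0, 0, 0]],
    [[0, 0, 0], [0, 0, 0]]
  ]
}}

```text
clock: 31.85
tool_pos: [0.6212, 0.0637, 0.0838]
eef_rot: [0.994, 0.044, -0.104, 0.004]
contact_force: [-0.5, -2.3, 5.7]
opening: 0.284
finger_force: 50.0
```

Contact. Release and lift out.

Request:
{"api": "step_arm", "payload": {
  "increments": [
    [[0, 0, 0], [0, 0, 0]],
    [[0, 0, 0], [0, 0, 0]],
    [[0, 0, 0], [0, 0, 0]],
    [[0, 0, 0], [0, 0, 0]],
    [[0, 0, 0.5], [0, 0, 0]],
    [[0, 0, 1], [0, 0, 0]],
    [[0, 0, 2], [0, 0, 0]],
    [[0, 0, 2], [0, 0, 0]],
    [[0, 0, 2], [0, 0, 0]],
    [[0, 0, 2], [0, 0, 0]]
  ],
  "fingers": 0.65
}}

```text
clock: 32.85
tool_pos: [0.6211, 0.0641, 0.1803]
eef_rot: [0.994, 0.045, -0.104, 0.004]
contact_force: [0.5, -1.0, 0.5]
opening: 0.65
finger_force: 0.0
```

```bash
python3 -c "
from h import *
s=pose();print(s['q'].round(2));im,P=slab();pots(P,im);im,d,c=snap('wrist');pots(world(d,c),im)
im,d,c=snap('scene');pots(world(d,c),im)"
```

```text
t 32.85 tcp [0.6211 0.0641 0.1803] closing yaw -84.9 z [-0.206 -0.016 -0.978] F [ 0.5 -1.   0.5] op 57.2 ff 0.0
[ 0.14  0.92 -0.65  1.39  0.48  1.22 -2.06]
slab fit [-0.0062  0.0207]
red 253 [ 426.1 -310.6] [72.1 75.3] 4.8 ztop 0.06 knob [ 0.4256 -0.3098  0.0882] 50 zmax 0.094
blue 360 [623.2  63.5] [76.2 92.2] 10.5 ztop 0.081 knob [0.622  0.0654 0.0998] 58 zmax 0.118
red none
blue 6847 [625.8  63.3] [78.3 97.7] 9.4 ztop 0.081 knob [0.6259 0.0632 0.0969] 1475 zmax 0.114
red 236 [ 432.4 -307.8] [66.3 72.1] 29.7 ztop 0.061 knob [ 0.4264 -0.3107  0.0868] 63 zmax 0.093
blue 634 [625.7  64.7] [76.3 95.1] 8.9 ztop 0.081 knob [0.6248 0.0654 0.0977] 129 zmax 0.114
```

Blue stands at (.625,.064), upright. Next the red pot.

Request:
{"api": "step_arm", "payload": {
  "increments": [
    [[-0.99, -1.86, 0], [0, 0, -2.05]],
    [[-0.99, -1.86, 0], [0, 0, -2.05]],
    [[-0.99, -1.86, 0], [0, 0, -2.05]],
    [[-0.99, -1.86, 0], [0, 0, -2.05]],
    [[-0.99, -1.86, 0], [0, 0, -2.05]],
    [[-0.99, -1.86, 0], [0, 0, -2.05]],
    [[-0.99, -1.86, 0], [0, 0, -2.05]],
    [[-0.99, -1.86, 0], [0, 0, -2.05]],
    [[-0.99, -1.86, 0], [0, 0, -2.05]],
    [[-0.99, -1.86, 0], [0, 0, -2.05]]
  ]
}}

```text
clock: 34.0
tool_pos: [0.5208, -0.1229, 0.1775]
eef_rot: [0.985, -0.134, -0.104, -0.015]
contact_force: [0.5, -0.7, -0.3]
opening: 0.649
finger_force: 0.0
```

Request:
{"api": "step_arm", "payload": {
  "increments": [
    [[-0.99, -1.86, 0], [0, 0, -2.05]],
    [[-0.99, -1.86, 0], [0, 0, -2.05]],
    [[-0.99, -1.86, 0], [0, 0, -2.05]],
    [[-0.99, -1.86, 0], [0, 0, -2.05]],
    [[-0.99, -1.86, 0], [0, 0, -2.05]],
    [[-0.99, -1.86, 0], [0, 0, -2.05]],
    [[-0.99, -1.86, 0], [0, 0, -2.05]],
    [[-0.99, -1.86, 0], [0, 0, -2.05]],
    [[-0.99, -1.86, 0], [0, 0, -2.05]],
    [[-0.99, -1.86, 0], [0, 0, -2.05]]
  ]
}}

```text
clock: 35.0
tool_pos: [0.4218, -0.3087, 0.1776]
eef_rot: [0.946, -0.307, -0.1, -0.033]
contact_force: [-0.6, -0.6, -0.5]
opening: 0.654
finger_force: 0.0
```

```bash
python3 -c "
from h import *
s=pose();print(s['q'].round(2));im,d,c=snap('wrist');pots(world(d,c),im)
im,d,c=snap('scene');pots(world(d,c),im)"
```

```text
t 35.0 tcp [ 0.4218 -0.3087  0.1776] closing yaw -126.0 z [-0.169  0.124 -0.978] F [-0.6 -0.6 -0.5] op 57.6 ff 0.0
[ 0.85  0.77 -0.52  1.73  0.38  0.97 -2.04]
red 5287 [ 428.1 -311.9] [77.6 78.6] 63.3 ztop 0.06 knob [ 0.4283 -0.3122  0.0864] 1019 zmax 0.093
blue none
red 226 [ 432.1 -306.1] [66.9 75.5] 34.1 ztop 0.06 knob [ 0.4266 -0.3103  0.0869] 61 zmax 0.094
blue 646 [625.1  64.6] [75.7 95.8] 7.6 ztop 0.083 knob [0.6256 0.0657 0.0973] 130 zmax 0.114
```

Request:
{"api": "step_arm", "payload": {
  "increments": [
    [[0.2, 0, -1], [0, 0, 0]],
    [[0, 0, -1.5], [0, 0, 0]],
    [[0, 0, -2], [0, 0, 0]],
    [[0, 0, -2], [0, 0, 0]],
    [[0, 0, -2], [0, 0, 0]],
    [[0, 0, -1.5], [0, 0, 0]],
    [[0, 0, -1], [0, 0, 0]],
    [[0, 0, -0.5], [0, 0, 0]],
    [[0, 0, 0], [0, 0, 0]],
    [[0, 0, 0], [0, 0, 0]]
  ]
}}

```text
clock: 36.1
tool_pos: [0.4254, -0.3083, 0.0639]
eef_rot: [0.946, -0.306, -0.099, -0.033]
contact_force: [-0.1, -0.3, 0.3]
opening: 0.648
finger_force: 0.0
```

Request:
{"api": "step_arm", "payload": {
  "increments": [
    [[0, 0, 0], [0, 0, 0]],
    [[0, 0, 0], [0, 0, 0]],
    [[0, 0, 0], [0, 0, 0]],
    [[0, 0, 0], [0, 0, 0]],
    [[0, 0, 0], [0, 0, 0]],
    [[0, 0, 0], [0, 0, 0]],
    [[0, 0, 0], [0, 0, 0]],
    [[0, 0, 0], [0, 0, 0]],
    [[0, 0, 0], [0, 0, 0]],
    [[0, 0, 0], [0, 0, 0]]
  ],
  "fingers": 0.0,
  "grip_force": 50
}}

```text
clock: 37.1
tool_pos: [0.4245, -0.309, 0.0637]
eef_rot: [0.946, -0.307, -0.099, -0.032]
contact_force: [-2.4, -3.9, 4.7]
opening: 0.282
finger_force: 50.0
```

Request:
{"api": "step_arm", "payload": {
  "increments": [
    [[0, 0, 0.4], [0, 0, 0]],
    [[0, 0, 0.8], [0, 0, 0]],
    [[0, 0, 1], [0, 0, 0]],
    [[0, 0, 1], [0, 0, 0]],
    [[0, 0, 1], [0, 0, 0]],
    [[0, 0, 1], [0, 0, 0]],
    [[0, 0, 1], [0, 0, 0]],
    [[0, 0, 1], [0, 0, 0]],
    [[0, 0, 0.6], [0, 0, 0]],
    [[0, 0, 0], [0, 0, 0]]
  ]
}}

```text
clock: 38.1
tool_pos: [0.4255, -0.3084, 0.1424]
eef_rot: [0.946, -0.306, -0.098, -0.033]
contact_force: [-0.2, 0.5, -5.3]
opening: 0.284
finger_force: 50.0
```

Request:
{"api": "step_arm", "payload": {
  "increments": [
    [[0.98, 1.24, 0], [0, 0, 1.55]],
    [[0.98, 1.24, 0], [0, 0, 1.55]],
    [[0.98, 1.24, 0], [0, 0, 1.55]],
    [[0.98, 1.24, 0], [0, 0, 1.55]],
    [[0.98, 1.24, 0], [0, 0, 1.55]],
    [[0.98, 1.24, 0], [0, 0, 1.55]],
    [[0.98, 1.24, 0], [0, 0, 1.55]],
    [[0.98, 1.24, 0], [0, 0, 1.55]],
    [[0.98, 1.24, 0], [0, 0, 1.55]],
    [[0.98, 1.24, 0], [0, 0, 1.55]]
  ]
}}

```text
clock: 39.1
tool_pos: [0.5237, -0.1831, 0.1415]
eef_rot: [0.979, -0.175, -0.103, -0.019]
contact_force: [-0.1, 0.1, -5.8]
opening: 0.281
finger_force: 50.0
```

```bash
python3 -c "
from h import *
s=pose();im,d,c=snap('scene');pots(world(d,c),im)"
```

```text
t 39.1 tcp [ 0.5237 -0.1831  0.1415] closing yaw -110.3 z [-0.194  0.074 -0.978] F [-0.1  0.1 -5.8] op 24.7 ff 50.0
red 8 [ 553.3 -161.1] [ 3.4 19.4] 41.0 ztop 0.088 knob None 0 zmax 0
blue 644 [624.8  64.9] [95.6 76.6] 33.0 ztop 0.082 knob [0.6247 0.0653 0.0975] 132 zmax 0.115
```

Request:
{"api": "step_arm", "payload": {
  "increments": [
    [[0.98, 1.24, 0], [0, 0, 1.55]],
    [[0.98, 1.24, 0], [0, 0, 1.55]],
    [[0.98, 1.24, 0], [0, 0, 1.55]],
    [[0.98, 1.24, 0], [0, 0, 1.55]],
    [[0.98, 1.24, 0], [0, 0, 1.55]],
    [[0.98, 1.24, 0], [0, 0, 1.55]],
    [[0.98, 1.24, 0], [0, 0, 1.55]],
    [[0.98, 1.24, 0], [0, 0, 1.55]],
    [[0.98, 1.24, 0], [0, 0, 1.55]],
    [[0.98, 1.24, 0], [0, 0, 1.55]]
  ]
}}

```text
clock: 40.15
tool_pos: [0.6217, -0.0591, 0.1414]
eef_rot: [0.994, -0.041, -0.104, -0.005]
contact_force: [0.7, 0.2, -5.3]
opening: 0.287
finger_force: 50.0
```

Request:
{"api": "step_arm", "payload": {
  "increments": [
    [[0, 0, 0], [0, 0, 0]],
    [[0, 0, 0], [0, 0, 0]],
    [[0, 0, 0], [0, 0, 0]],
    [[0, 0, -0.5], [0, 0, 0]],
    [[0, 0, -0.8], [0, 0, 0]],
    [[0, 0, -0.8], [0, 0, 0]],
    [[0, 0, -0.8], [0, 0, 0]],
    [[0, 0, -0.6], [0, 0, 0]],
    [[0, 0, -0.6], [0, 0, 0]],
    [[0, 0, -0.3], [0, 0, 0]]
  ]
}}

```text
clock: 41.15
tool_pos: [0.6207, -0.0602, 0.0966]
eef_rot: [0.994, -0.042, -0.105, -0.005]
contact_force: [-0.4, 0.3, -5.3]
opening: 0.28
finger_force: 50.0
```

```bash
python3 -c "
from h import *
s=pose();im,d,c=snap('scene');pots(world(d,c),im)"
```

```text
t 41.15 tcp [ 0.6207 -0.0602  0.0966] closing yaw -94.9 z [-0.208  0.019 -0.978] F [-0.4  0.3 -5.3] op 24.6 ff 50.0
red 404 [643.1 -55.7] [65.8 77.7] 10.7 ztop 0.088 knob [ 0.6314 -0.0538  0.106 ] 15 zmax 0.124
blue 639 [624.9  65.3] [96.6 77.2] 32.6 ztop 0.081 knob [0.6256 0.0649 0.0971] 130 zmax 0.114
```

Request:
{"api": "step_arm", "payload": {
  "increments": [
    [[0, 0, -0.4], [0, 0, 0]],
    [[0, 0, -0.3], [0, 0, 0]],
    [[0, 0, -0.2], [0, 0, 0]],
    [[0, 0, -0.1], [0, 0, 0]],
    [[0, 0, -0.1], [0, 0, 0]],
    [[0, 0, -0.1], [0, 0, 0]],
    [[0, 0, 0], [0, 0, 0]],
    [[0, 0, 0], [0, 0, 0]],
    [[0, 0, 0], [0, 0, 0]],
    [[0, 0, 0], [0, 0, 0]]
  ]
}}

```text
clock: 42.2
tool_pos: [0.621, -0.0602, 0.0856]
eef_rot: [0.994, -0.042, -0.104, -0.005]
contact_force: [-1.1, -0.3, -4.6]
opening: 0.282
finger_force: 50.0
```

Request:
{"api": "step_arm", "payload": {
  "increments": [
    [[0, 0, -0.1], [0, 0, 0]],
    [[0, 0, 0], [0, 0, 0]],
    [[0, 0, -0.05], [0, 0, 0]],
    [[0, 0, 0], [0, 0, 0]],
    [[0, 0, 0], [0, 0, 0]],
    [[0, 0, 0], [0, 0, 0]],
    [[0, 0, 0], [0, 0, 0]],
    [[0, 0, 0], [0, 0, 0]],
    [[0, 0, 0], [0, 0, 0]],
    [[0, 0, 0], [0, 0, 0]]
  ]
}}

```text
clock: 43.2
tool_pos: [0.6212, -0.0603, 0.0845]
eef_rot: [0.994, -0.042, -0.104, -0.005]
contact_force: [-0.9, -2.2, 6.0]
opening: 0.283
finger_force: 50.0
```

Request:
{"api": "step_arm", "payload": {
  "increments": [
    [[0, 0, 0], [0, 0, 0]],
    [[0, 0, 0], [0, 0, 0]],
    [[0, 0, 0], [0, 0, 0]],
    [[0, 0, 0], [0, 0, 0]],
    [[0, 0, 0.5], [0, 0, 0]],
    [[0, 0, 1], [0, 0, 0]],
    [[0, 0, 2], [0, 0, 0]],
    [[0, 0, 2], [0, 0, 0]],
    [[0, 0, 2], [0, 0, 0]],
    [[0, 0, 2], [0, 0, 0]]
  ],
  "fingers": 0.65
}}

```text
clock: 44.2
tool_pos: [0.6212, -0.06, 0.1808]
eef_rot: [0.994, -0.042, -0.104, -0.005]
contact_force: [-0.1, -0.3, 0.6]
opening: 0.649
finger_force: 0.0
```

Request:
{"api": "step_arm", "payload": {
  "increments": [
    [[-1, -2, 1], [0, -1.5, 0]],
    [[-1, -2, 1], [0, -1.5, 0]],
    [[-1, -2, 1], [0, -1.5, 0]],
    [[-1, -2, 0], [0, -1.5, 0]],
    [[-1, -2, 0], [0, -1.5, 0]],
    [[-1, -2, 0], [0, -1.5, 0]],
    [[-1, -2, 0], [0, -1.5, 0]],
    [[-1, -2, 0], [0, -1.5, 0]],
    [[0, -2, 0], [0, 0, 0]],
    [[0, -2, 0], [0, 0, 0]]
  ]
}}

```text
clock: 45.2
tool_pos: [0.5406, -0.2612, 0.2102]
eef_rot: [0.999, -0.042, 0.001, -0.009]
contact_force: [0.3, 0.4, -0.9]
opening: 0.65
finger_force: 0.0
```

```bash
python3 - <<'E'
from h import *
s=pose();print(s['q'].round(2))
im,d,c=snap('scene','s8.png');pots(world(d,c),im)
im,P=slab();pots(P,im);wedge(P,im,(.45,.66),(.28,.5))
m=(P[...,2]>.1)&(P[...,2]<.13)&(abs(P[...,0]-.572)<.04)&(abs(P[...,1]+.4)<.04); p=P[m]
print('key top',cv2.minAreaRect((p[:,:2]*1000).astype(np.float32)))
im,d,c=snap('wrist','w8.png'); P=world(d,c)
m=(P[...,2]>.105)&(P[...,2]<.13)&(abs(P[...,0]-.572)<.05)&(abs(P[...,1]+.4)<.05); p=P[m]
print('key wrist',len(p),cv2.minAreaRect((p[:,:2]*1000).astype(np.float32)) if len(p) else 0)
E
```

```text
t 45.2 tcp [ 0.5406 -0.2612  0.2102] closing yaw -94.8 z [ 0.002  0.018 -1.   ] F [ 0.3  0.4 -0.9] op 57.2 ff 0.0
[ 0.75  0.76 -0.66  1.65  0.54  0.92 -1.77]
red 599 [624.9 -59. ] [97.8 77.8] 33.6 ztop 0.081 knob [ 0.6251 -0.059   0.0971] 128 zmax 0.114
blue 643 [624.9  64.9] [77.3 92.8] 11.1 ztop 0.082 knob [0.6245 0.0653 0.0974] 129 zmax 0.115
slab fit [0.0009 0.0207]
red 381 [623.4 -59.3] [75.3 94.5] 53.3 ztop 0.083 knob [ 0.6216 -0.0599  0.099 ] 53 zmax 0.116
blue 344 [622.8  63.4] [74.8 92.5] 10.0 ztop 0.084 knob [0.6218 0.0659 0.0981] 59 zmax 0.115
wedge 374 ((554.494384765625, 399.46014404296875), (136.37493896484375, 36.27666473388672), 83.40296936035156) [0.5301 0.3314 0.0044] [0.5799 0.4679 0.0475]
0.535 0.3332 0.4072 0.0351
0.55 0.3316 0.467 0.0306
0.565 0.3314 0.4646 0.0298
key top ((0.0, 0.0), (0.0, 0.0), 0.0)
key wrist 1348 ((575.0606079101562, -400.8249206542969), (10.234045028686523, 53.755306243896484), 71.93058776855469)
```

View pics/s8.png

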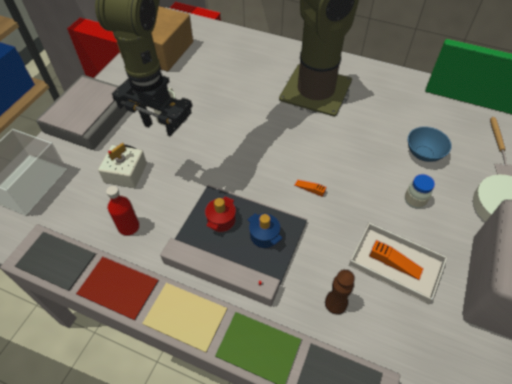

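Both pots are upright on the slab, the slab is flat and the wedge is in the tray (rect centre .5545,.3995 vs tray .556,.403). Now the key: centre ≈(.573,−.400), thickness direction 72°. I'll approach at yaw +72° so there is a long clockwise stroke available.

Request:
{"api": "step_arm", "payload": {
  "increments": [
    [[0.16, -0.7, 0], [0, 0, 8.35]],
    [[0.16, -0.7, 0], [0, 0, 8.35]],
    [[0.16, -0.7, 0], [0, 0, 8.35]],
    [[0.16, -0.7, 0], [0, 0, 8.35]],
    [[0.16, -0.7, 0], [0, 0, 8.35]],
    [[0.16, -0.7, 0], [0, 0, 8.35]],
    [[0.16, -0.7, 0], [0, 0, 8.35]],
    [[0.16, -0.7, 0], [0, 0, 8.35]],
    [[0.16, -0.7, 0], [0, 0, 8.35]],
    [[0.16, -0.7, 0], [0, 0, 8.35]]
  ],
  "fingers": 0.65
}}

```text
clock: 46.35
tool_pos: [0.5578, -0.3283, 0.2097]
eef_rot: [0.77, 0.638, -0.006, -0.007]
contact_force: [-0.2, 0.8, 1.4]
opening: 0.65
finger_force: 0.0
```

Request:
{"api": "step_arm", "payload": {
  "increments": [
    [[0.16, -0.7, 0], [0, 0, 8.35]],
    [[0.16, -0.7, 0], [0, 0, 8.35]],
    [[0.16, -0.7, 0], [0, 0, 8.35]],
    [[0.16, -0.7, 0], [0, 0, 8.35]],
    [[0.16, -0.7, 0], [0, 0, 8.35]],
    [[0.16, -0.7, 0], [0, 0, 8.35]],
    [[0.16, -0.7, 0], [0, 0, 8.35]],
    [[0.16, -0.7, 0], [0, 0, 8.35]],
    [[0.16, -0.7, 0], [0, 0, 8.35]],
    [[0.16, -0.7, 0], [0, 0, 8.35]]
  ]
}}

```text
clock: 47.35
tool_pos: [0.5741, -0.3984, 0.2097]
eef_rot: [0.15, 0.989, -0.009, -0.001]
contact_force: [0.9, 0.1, -0.1]
opening: 0.651
finger_force: 0.0
```

```bash
cat >> h.py <<'E'
def key(n='wrist'):
    im,d,c=snap(n); P=world(d,c)
    m=(P[...,2]>.105)&(P[...,2]<.122)&(abs(P[...,0]-.572)<.05)&(abs(P[...,1]+.4)<.05); p=P[m]
    print('key',n,len(p),cv2.minAreaRect((p[:,:2]*1000).astype(np.float32)) if len(p) else 0)
    m=(P[...,2]>.058)&(P[...,2]<.07)&(abs(P[...,0]-.572)<.08)&(abs(P[...,1]+.4)<.08); p=P[m]
    print('box',len(p),cv2.minAreaRect((p[:,:2]*1000).astype(np.float32)) if len(p) else 0)
E
python3 -c "
from h import *
s=pose();print(s['q'].round(2));key();key('scene');key('top')"
```

```text
t 47.35 tcp [ 0.5741 -0.3984  0.2097] closing yaw 72.7 z [-0.004 -0.018 -1.   ] F [ 0.9  0.1 -0.1] op 57.2 ff 0.0
[ 1.03  1.09 -1.26  1.32  1.04  1.43  1.09]
key wrist 849 ((574.3203125, -401.9906921386719), (9.645169258117676, 52.61787033081055), 72.84379577636719)
box 9928 ((573.3486328125, -402.7774353027344), (104.045654296875, 100.12039184570312), 11.002893447875977)
key scene 85 ((574.0206298828125, -399.6103210449219), (13.105703353881836, 52.439876556396484), 71.21975708007812)
box 759 ((572.5722045898438, -398.97454833984375), (105.95817565917969, 100.792236328125), 11.639981269836426)
key top 49 ((571.7852172851562, -399.10858154296875), (9.831799507141113, 47.33955001831055), 74.2069091796875)
box 656 ((571.37255859375, -399.90887451171875), (101.81343841552734, 100.8858642578125), 11.836339950561523)
```

Request:
{"api": "step_arm", "payload": {
  "increments": [
    [[-0.1, -0.2, -1], [0, 0, 0]],
    [[0, 0, -2], [0, 0, 0]],
    [[0, 0, -2], [0, 0, 0]],
    [[0, 0, -2], [0, 0, 0]],
    [[0, 0, -2], [0, 0, 0]],
    [[0, 0, -1.5], [0, 0, 0]],
    [[0, 0, -1.2], [0, 0, 0]],
    [[0, 0, -0.7], [0, 0, 0]],
    [[0, 0, -0.3], [0, 0, 0]],
    [[0, 0, 0], [0, 0, 0]]
  ]
}}

```text
clock: 48.5
tool_pos: [0.5722, -0.4021, 0.0821]
eef_rot: [0.154, 0.988, -0.01, -0.001]
contact_force: [0.3, 0.0, 0.4]
opening: 0.647
finger_force: 0.0
```

Request:
{"api": "step_arm", "payload": {
  "increments": [
    [[0, 0, 0], [0, 0, 0]],
    [[0, 0, 0], [0, 0, 0]],
    [[0, 0, 0], [0, 0, 0]],
    [[0, 0, 0], [0, 0, 0]],
    [[0, 0, 0], [0, 0, 0]],
    [[0, 0, 0], [0, 0, 0]],
    [[0, 0, 0], [0, 0, 0]],
    [[0, 0, 0], [0, 0, 0]],
    [[0, 0, 0], [0, 0, 0]],
    [[0, 0, 0], [0, 0, 0]]
  ],
  "fingers": 0.0,
  "grip_force": 40
}}

```text
clock: 49.5
tool_pos: [0.5723, -0.4012, 0.0821]
eef_rot: [0.154, 0.988, -0.009, -0.001]
contact_force: [1.2, 3.1, 1.0]
opening: 0.117
finger_force: 40.0
```

Request:
{"api": "step_arm", "payload": {
  "increments": [
    [[0, 0, 0], [0, 0, -4]],
    [[0, 0, 0], [0, 0, -4]],
    [[0, 0, 0], [0, 0, -4]],
    [[0, 0, 0], [0, 0, -4]],
    [[0, 0, 0], [0, 0, -4]],
    [[0, 0, 0], [0, 0, -4]],
    [[0, 0, 0], [0, 0, -4]],
    [[0, 0, 0], [0, 0, -4]],
    [[0, 0, 0], [0, 0, -4]],
    [[0, 0, 0], [0, 0, -4]]
  ]
}}

```text
clock: 50.5
tool_pos: [0.5731, -0.4001, 0.0821]
eef_rot: [0.483, 0.875, -0.007, -0.004]
contact_force: [1.5, 5.1, -0.4]
opening: 0.11
finger_force: 40.0
```

```bash
python3 -c "
from h import *
s=pose();print(s['q'].round(2),s['moment'].round(2));key('scene');key('top')"
```

```text
t 50.5 tcp [ 0.5731 -0.4001  0.0821] closing yaw 32.2 z [-0.014 -0.008 -1.   ] F [ 1.5  5.1 -0.4] op 9.7 ff 40.0
[ 1.    1.2  -1.1   1.39  1.1   1.23  0.35] [ 1.07 -0.76  0.15]
key scene 11 ((564.3847045898438, -379.33642578125), (3.703237533569336, 10.074690818786621), 36.0120964050293)
box 598 ((573.008056640625, -399.8552551269531), (105.54261779785156, 100.88034057617188), 11.112058639526367)
key top 24 ((570.1970825195312, -387.15753173828125), (19.95302963256836, 25.465621948242188), 21.942176818847656)
box 404 ((570.8577880859375, -395.1972961425781), (101.37481689453125, 91.56612396240234), 10.74736499786377)
```

Key turning (moment 0.15 N m). Continuing the stroke.

Request:
{"api": "step_arm", "payload": {
  "increments": [
    [[0, 0, 0], [0, 0, -4.7]],
    [[0, 0, 0], [0, 0, -4.7]],
    [[0, 0, 0], [0, 0, -4.7]],
    [[0, 0, 0], [0, 0, -4.7]],
    [[0, 0, 0], [0, 0, -4.7]],
    [[0, 0, 0], [0, 0, -4.7]],
    [[0, 0, 0], [0, 0, -4.7]],
    [[0, 0, 0], [0, 0, -4.7]],
    [[0, 0, 0], [0, 0, -4.7]],
    [[0, 0, 0], [0, 0, -4.7]]
  ]
}}

```text
clock: 51.6
tool_pos: [0.5745, -0.3999, 0.0821]
eef_rot: [0.792, 0.61, -0.003, -0.007]
contact_force: [6.2, 3.4, -3.5]
opening: 0.11
finger_force: 40.0
```

Request:
{"api": "step_arm", "payload": {
  "increments": [
    [[0, 0, 0], [0, 0, -4.7]],
    [[0, 0, 0], [0, 0, -4.7]],
    [[0, 0, 0], [0, 0, -4.7]],
    [[0, 0, 0], [0, 0, -4.7]],
    [[0, 0, 0], [0, 0, -4.7]],
    [[0, 0, 0], [0, 0, -4.7]],
    [[0, 0, 0], [0, 0, -4.7]],
    [[0, 0, 0], [0, 0, -4.7]],
    [[0, 0, 0], [0, 0, -4.7]],
    [[0, 0, 0], [0, 0, -4.7]]
  ]
}}

```text
clock: 52.6
tool_pos: [0.5758, -0.4008, 0.0821]
eef_rot: [0.97, 0.244, 0.001, -0.009]
contact_force: [9.2, 3.0, -6.5]
opening: 0.111
finger_force: 40.0
```

Request:
{"api": "step_arm", "payload": {
  "increments": [
    [[0, 0, 0], [0, 0, -4.7]],
    [[0, 0, 0], [0, 0, -4.7]],
    [[0, 0, 0], [0, 0, -4.7]],
    [[0, 0, 0], [0, 0, -4.7]],
    [[0, 0, 0], [0, 0, -4.7]],
    [[0, 0, 0], [0, 0, -4.7]],
    [[0, 0, 0], [0, 0, -4.7]],
    [[0, 0, 0], [0, 0, -4.7]],
    [[0, 0, 0], [0, 0, -4.7]],
    [[0, 0, 0], [0, 0, 0]]
  ]
}}

```text
clock: 53.6
tool_pos: [0.576, -0.4022, 0.0822]
eef_rot: [0.992, -0.122, 0.005, -0.01]
contact_force: [10.6, -0.0, -8.3]
opening: 0.108
finger_force: 40.0
```

```bash
python3 -c "
from h import *
s=pose();print(s['q'].round(2),s['moment'].round(2))"
```

```text
t 53.6 tcp [ 0.576  -0.4022  0.0822] closing yaw -104.0 z [ 0.012  0.018 -1.   ] F [10.6 -0.  -8.3] op 9.5 ff 40.0
[ 0.88  1.06 -0.69  1.4   0.73  0.94 -1.81] [-0.22 -1.92 -0.02]
```

Request:
{"api": "step_arm", "payload": {
  "increments": [
    [[0, 0, 0], [0, 0, 0]],
    [[0, 0, 0], [0, 0, 0]],
    [[0, 0, 0], [0, 0, 0]],
    [[0, 0, 0], [0, 0, 0]],
    [[0, 0, 1], [0, 0, 0]],
    [[0, 0, 2], [0, 0, 0]],
    [[0, 0, 2], [0, 0, 0]],
    [[0, 0, 2], [0, 0, 0]],
    [[0, 0, 2], [0, 0, 0]],
    [[0, 0, 2], [0, 0, 0]]
  ],
  "fingers": 0.65
}}

```text
clock: 54.6
tool_pos: [0.5724, -0.4022, 0.1951]
eef_rot: [0.992, -0.122, 0.002, -0.009]
contact_force: [0.1, -0.2, 0.3]
opening: 0.65
finger_force: 0.0
```

Request:
{"api": "step_arm", "payload": {
  "increments": [
    [[0, 0, 0], [0, 0, 8.5]],
    [[0, 0, 0], [0, 0, 8.5]],
    [[0, 0, 0], [0, 0, 8.5]],
    [[0, 0, 0], [0, 0, 8.5]],
    [[0, 0, 0], [0, 0, 8.5]],
    [[0, 0, 0], [0, 0, 8.5]],
    [[0, 0, 0], [0, 0, 8.5]],
    [[0, 0, 0], [0, 0, 8.5]],
    [[0, 0, 0], [0, 0, 8.5]],
    [[0, 0, 0], [0, 0, 8.5]]
  ]
}}

```text
clock: 55.6
tool_pos: [0.5723, -0.4025, 0.1942]
eef_rot: [0.813, 0.583, -0.006, -0.007]
contact_force: [-0.8, -0.6, 0.3]
opening: 0.651
finger_force: 0.0
```

Request:
{"api": "step_arm", "payload": {
  "increments": [
    [[0, 0, 0], [0, 0, 8.5]],
    [[0, 0, 0], [0, 0, 8.5]],
    [[0, 0, 0], [0, 0, 8.5]],
    [[0, 0, 0], [0, 0, 8.5]],
    [[0, 0, 0], [0, 0, 8.5]],
    [[0, 0, 0], [0, 0, 8.5]],
    [[0, 0, 0], [0, 0, 8.5]],
    [[0, 0, 0], [0, 0, 8.5]],
    [[0, 0, 0], [0, 0, 8.5]],
    [[0, 0, 0], [0, 0, 8.5]]
  ]
}}

```text
clock: 56.6
tool_pos: [0.5721, -0.4027, 0.1941]
eef_rot: [0.206, 0.979, -0.01, -0.001]
contact_force: [0.4, 0.1, -0.3]
opening: 0.649
finger_force: 0.0
```

```bash
python3 -c "
from h import *
s=pose();print(s['q'].round(2));key();key('scene');key('top')"
```

```text
t 56.6 tcp [ 0.5721 -0.4027  0.1941] closing yaw 66.2 z [-0.006 -0.019 -1.   ] F [ 0.4  0.1 -0.3] op 57.1 ff 0.0
[ 1.04  1.12 -1.3   1.33  1.09  1.44  0.96]
key wrist 943 ((574.4931640625, -402.0806579589844), (10.040348052978516, 53.162353515625), 75.92818450927734)
box 10892 ((573.079833984375, -402.8539123535156), (103.69657897949219, 100.36007690429688), 10.870357513427734)
key scene 86 ((573.376953125, -401.1743469238281), (15.455662727355957, 52.201698303222656), 74.37765502929688)
box 771 ((570.558349609375, -399.85205078125), (108.63191986083984, 100.28998565673828), 10.399236679077148)
key top 51 ((572.7872314453125, -399.4747314453125), (10.177119255065918, 52.48951721191406), 76.0348129272461)
box 646 ((571.5496215820312, -399.29443359375), (102.35774993896484, 99.68750762939453), 11.210853576660156)
```

Request:
{"api": "step_arm", "payload": {
  "increments": [
    [[0.2, 0.15, -1], [0, 0, 4.9]],
    [[0, 0, -1], [0, 0, 4.9]],
    [[0, 0, -2], [0, 0, 0]],
    [[0, 0, -2], [0, 0, 0]],
    [[0, 0, -2], [0, 0, 0]],
    [[0, 0, -1.5], [0, 0, 0]],
    [[0, 0, -1], [0, 0, 0]],
    [[0, 0, -0.5], [0, 0, 0]],
    [[0, 0, -0.2], [0, 0, 0]],
    [[0, 0, 0], [0, 0, 0]]
  ]
}}

```text
clock: 57.75
tool_pos: [0.5743, -0.4007, 0.0804]
eef_rot: [0.124, 0.992, -0.01, -0.001]
contact_force: [-0.0, 1.0, 0.4]
opening: 0.649
finger_force: 0.0
```

Request:
{"api": "step_arm", "payload": {
  "increments": [
    [[0, 0, 0], [0, 0, 0]],
    [[0, 0, 0], [0, 0, 0]],
    [[0, 0, 0], [0, 0, 0]],
    [[0, 0, 0], [0, 0, 0]],
    [[0, 0, 0], [0, 0, 0]],
    [[0, 0, 0], [0, 0, 0]],
    [[0, 0, 0], [0, 0, 0]],
    [[0, 0, 0], [0, 0, 0]],
    [[0, 0, 0], [0, 0, 0]],
    [[0, 0, 0], [0, 0, 0]]
  ],
  "fingers": 0.0,
  "grip_force": 40
}}

```text
clock: 58.75
tool_pos: [0.5737, -0.4016, 0.08]
eef_rot: [0.125, 0.992, -0.01, -0.001]
contact_force: [-1.3, -4.4, 1.4]
opening: 0.111
finger_force: 40.0
```

Request:
{"api": "step_arm", "payload": {
  "increments": [
    [[0, 0, 0], [0, 0, -4]],
    [[0, 0, 0], [0, 0, -4]],
    [[0, 0, 0], [0, 0, -4]],
    [[0, 0, 0], [0, 0, -4]],
    [[0, 0, 0], [0, 0, -4]],
    [[0, 0, 0], [0, 0, -4]],
    [[0, 0, 0], [0, 0, -4]],
    [[0, 0, 0], [0, 0, -4]],
    [[0, 0, 0], [0, 0, -4]],
    [[0, 0, 0], [0, 0, -4]]
  ]
}}

```text
clock: 59.75
tool_pos: [0.5738, -0.4013, 0.08]
eef_rot: [0.457, 0.889, -0.009, -0.004]
contact_force: [-1.7, -4.1, 1.5]
opening: 0.115
finger_force: 40.0
```

Request:
{"api": "step_arm", "payload": {
  "increments": [
    [[0, 0, 0], [0, 0, -3]],
    [[0, 0, 0], [0, 0, -3]],
    [[0, 0, 0], [0, 0, -3]],
    [[0, 0, 0], [0, 0, -3]],
    [[0, 0, 0], [0, 0, -3]],
    [[0, 0, 0], [0, 0, -3]],
    [[0, 0, 0], [0, 0, -3]],
    [[0, 0, 0], [0, 0, -3]],
    [[0, 0, 0], [0, 0, -3]],
    [[0, 0, 0], [0, 0, 0]]
  ]
}}

```text
clock: 60.75
tool_pos: [0.574, -0.4012, 0.08]
eef_rot: [0.651, 0.759, -0.008, -0.006]
contact_force: [-0.3, -4.0, 0.5]
opening: 0.111
finger_force: 40.0
```

```bash
python3 -c "
from h import *
s=pose();print(s['q'].round(2),s['moment'].round(2),s['joint_torque'].round(2))"
```

```text
t 60.75 tcp [ 0.574  -0.4012  0.08  ] closing yaw 8.7 z [-0.019 -0.005 -1.   ] F [-0.3 -4.   0.5] op 9.8 ff 40.0
[ 1.    1.21 -1.12  1.38  1.11  1.25 -0.06] [-0.75 -0.22  0.16] [ -2.15 -61.04 -16.57  -7.12  -1.18  -0.13  -0.45]
```

Request:
{"api": "step_arm", "payload": {
  "increments": [
    [[0, 0, 0], [0, 0, -2]],
    [[0, 0, 0], [0, 0, -2]],
    [[0, 0, 0], [0, 0, -2]],
    [[0, 0, 0], [0, 0, -2]],
    [[0, 0, 0], [0, 0, -2]],
    [[0, 0, 0], [0, 0, -2]],
    [[0, 0, 0], [0, 0, -2]],
    [[0, 0, 0], [0, 0, 0]],
    [[0, 0, 0], [0, 0, 0]],
    [[0, 0, 0], [0, 0, 0]]
  ]
}}

```text
clock: 61.75
tool_pos: [0.5741, -0.4011, 0.08]
eef_rot: [0.739, 0.674, -0.007, -0.007]
contact_force: [-0.0, -3.4, 0.0]
opening: 0.11
finger_force: 40.0
```

```bash
python3 -c "
from h import *
s=pose();print(s['moment'].round(2),s['joint_torque'].round(2))"
```

```text
t 61.75 tcp [ 0.5741 -0.4011  0.08  ] closing yaw -5.2 z [-0.019  0.001 -1.   ] F [-0.  -3.4  0. ] op 9.6 ff 40.0
[-0.97 -0.35  0.2 ] [ -2.38 -60.85 -16.42  -6.92  -1.56   0.07  -0.16]
```

Request:
{"api": "step_arm", "payload": {
  "increments": [
    [[0, 0, 0], [0, 0, -2]],
    [[0, 0, 0], [0, 0, -2]],
    [[0, 0, 0], [0, 0, -2]],
    [[0, 0, 0], [0, 0, -2]],
    [[0, 0, 0], [0, 0, -2]],
    [[0, 0, 0], [0, 0, -2]],
    [[0, 0, 0], [0, 0, -2]],
    [[0, 0, 0], [0, 0, 0]],
    [[0, 0, 0], [0, 0, 0]],
    [[0, 0, 0], [0, 0, 0]]
  ]
}}

```text
clock: 62.75
tool_pos: [0.5741, -0.4007, 0.0801]
eef_rot: [0.815, 0.58, -0.006, -0.008]
contact_force: [0.9, -4.5, 0.5]
opening: 0.135
finger_force: 48.7
```

```bash
python3 -c "
from h import *
s=pose();print(s['moment'].round(2),s['joint_torque'].round(2))"
```

```text
t 62.75 tcp [ 0.5741 -0.4007  0.0801] closing yaw -19.2 z [-0.018  0.006 -1.   ] F [ 0.9 -4.5  0.5] op 11.9 ff 48.7
[-0.96 -0.31  1.13] [-1.500e+00 -6.045e+01 -1.556e+01 -7.840e+00 -1.910e+00  4.000e-02
 -1.120e+00]
```

The moment jumped to 1.13 N m and the fingers were pried open slightly: stop reached. Release and retreat.

Request:
{"api": "step_arm", "payload": {
  "increments": [
    [[0, 0, 0], [0, 0, 0]],
    [[0, 0, 0], [0, 0, 0]],
    [[0, 0, 0], [0, 0, 0]],
    [[0, 0, 0], [0, 0, 0]],
    [[0, 0, 1], [0, 0, 0]],
    [[0, 0, 2], [0, 0, 0]],
    [[0, 0, 2], [0, 0, 0]],
    [[0, 0, 2], [0, 0, 0]],
    [[0, 0, 3], [0, 0, 0]],
    [[0, 0, 3], [0, 0, 0]]
  ],
  "fingers": 0.65
}}

```text
clock: 63.75
tool_pos: [0.5741, -0.4005, 0.2129]
eef_rot: [0.815, 0.579, -0.005, -0.007]
contact_force: [0.4, -0.6, -0.8]
opening: 0.652
finger_force: 0.0
```

Request:
{"api": "step_arm", "payload": {
  "increments": [
    [[-1, 0, 1], [0, 0, 0]],
    [[-1, 0, 1], [0, 0, 0]],
    [[-1, 0, 1], [0, 0, 0]],
    [[-1, 0, 1], [0, 0, 0]],
    [[-1, 0, 0], [0, 0, 0]],
    [[-1, 0, 0], [0, 0, 0]],
    [[-1, 0, 0], [0, 0, 0]],
    [[-1, 0, 0], [0, 0, 0]],
    [[0, 0, 0], [0, 0, 0]],
    [[0, 0, 0], [0, 0, 0]]
  ]
}}

```text
clock: 64.75
tool_pos: [0.4939, -0.4008, 0.2499]
eef_rot: [0.815, 0.579, -0.006, -0.008]
contact_force: [-0.6, 0.1, 0.1]
opening: 0.648
finger_force: 0.0
```

```bash
python3 -c "
from h import *
s=pose();key();key('scene');im,P=slab();pots(P,im);wedge(P,im,(.45,.66),(.28,.5));im,d,c=snap('scene','s9.png');pots(world(d,c),im)"
```

```text
t 64.75 tcp [ 0.4939 -0.4008  0.2499] closing yaw -19.3 z [-0.018  0.006 -1.   ] F [-0.6  0.1  0.1] op 57.0 ff 0.0
key wrist 769 ((574.6417846679688, -401.4810485839844), (52.863922119140625, 10.434883117675781), 84.9480209350586)
box 8491 ((572.8646850585938, -401.98480224609375), (103.8101806640625, 99.66160583496094), 10.728882789611816)
key scene 70 ((574.5521240234375, -398.39959716796875), (54.675724029541016, 11.31629753112793), 83.75218200683594)
box 808 ((571.5131225585938, -399.1078796386719), (106.44137573242188, 100.17642211914062), 10.998173713684082)
slab fit [-0.0066  0.0206]
red 381 [623.  -59.4] [91.5 78.6] 34.1 ztop 0.082 knob [ 0.6228 -0.0598  0.0979] 54 zmax 0.116
blue 346 [622.9  63.4] [74.9 93.9] 7.0 ztop 0.082 knob [0.6277 0.0652 0.0975] 59 zmax 0.114
wedge 374 ((554.6133422851562, 400.146240234375), (136.56057739257812, 36.106536865234375), 83.88846588134766) [0.5303 0.3318 0.004 ] [0.5771 0.4674 0.0489]
0.535 0.3344 0.4072 0.0316
0.55 0.3326 0.4667 0.0293
0.565 0.3331 0.4608 0.0323
red 594 [624.7 -59.1] [94.1 77.8] 33.7 ztop 0.082 knob [ 0.6245 -0.0595  0.0972] 126 zmax 0.114
blue 642 [624.8  65. ] [94.3 77.7] 29.7 ztop 0.082 knob [0.6266 0.0651 0.0974] 127 zmax 0.113
```

View pics/s9.png

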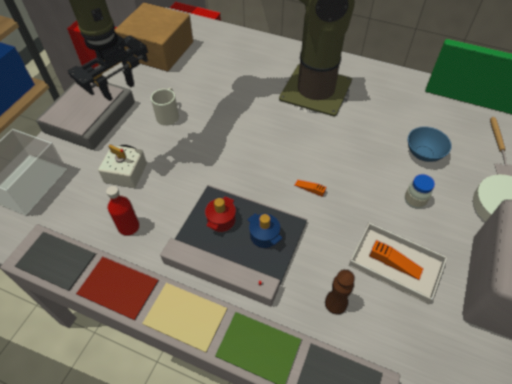

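The key stopped at −5° (258° turned, so its start was ≈0.5 rad), where the torque rose sharply: that is the stop. Everything else is in place, so I'm handing in.

```bash
python3 -c "
from plant import r
print(r.finish_job())"
```

```text
the job is handed in; nothing more can be done
None
```

The job is handed in at about 65 s of 210 s: by camera and force readings, the slab is flat, the wedge lies in the tray, the red and blue cocottes (the only two present) stand upright on the slab, and the timer key is wound to its stop; no verdict was returned.

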